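Lay out the headshells in listening order

TASK

The four headshells lie in the grey cartridge tray in tonight's listening order: lay them out on the oak rest in that same order from left to right, one in the middle of each bay, lying front to back as in the tray, on its stylus guard. Set each one down, never drop it, and leave the other things on the shelf where they are.

Things in the scene. Friction and masses are not known exactly. Their poses are not given: they have to be found in the camera images.
- shell_slotted: Black headshell: straight plate 56 x 20, 4 thick, with three long slots; thin finger lift at its nose, up to 31 high. Plate top 26 above the underside; grip its 20 width. (mm.) Stands on the flat pale stylus guard of the cartridge under it, about 25 x 15. Origin: underside, mid-cartridge, a good place to grip; x along its length to the collar (8 thick, 12 long), y across, z up. Loose, about 20 g.
- shell_rounded: Silver headshell: widest plate, 51 x 24, 5 thick, half-round nose, three round holes. Top 26 above the underside; grip its 24 width. (mm.) Stands on the flat pale stylus guard of the cartridge under it, about 25 x 15. Origin: underside, mid-cartridge, a good place to grip; x along its length to the collar (8 thick, 12 long), y across, z up. Loose, about 20 g.
- shell_slim: Silver headshell: bare bar 62 x 9 on a wider grey cartridge. Bar top 28, cartridge top 22 above the underside; grip the cartridge's 18 width. (mm.) Stands on the flat pale stylus guard of the cartridge under it, about 25 x 15. Origin: underside, mid-cartridge, a good place to grip; x along its length to the collar (8 thick, 12 long), y across, z up. Loose, about 20 g.
- shell_wooden: Headshell: short thick dark-wood block 46 x 22, 11 thick. Top 27 above the underside; grip its 22 width. (mm.) Stands on the flat pale stylus guard of the cartridge under it, about 25 x 15. Origin: underside, mid-cartridge, a good place to grip; x along its length to the collar (8 thick, 12 long), y across, z up. Loose, about 20 g.
- bin_slotted: Grey tray bin in which shell_slotted lies at the start; it stays put and so marks that headshell's place in the row. 90 (x) x 76 (y) x 10 mm high, walls 2; a dark pad cut to that headshell's outline, top 8 above the origin, carries it. Origin: under the bin's middle; x away from the robot, y left along the row, z up. Fixed.
- bin_rounded: Grey tray bin in which shell_rounded lies at the start; it stays put and so marks that headshell's place in the row. 90 (x) x 76 (y) x 10 mm high, walls 2; a dark pad cut to that headshell's outline, top 8 above the origin, carries it. Origin: under the bin's middle; x away from the robot, y left along the row, z up. Fixed.
- bin_slim: Grey tray bin in which shell_slim lies at the start; it stays put and so marks that headshell's place in the row. 90 (x) x 76 (y) x 10 mm high, walls 2; a dark pad cut to that headshell's outline, top 8 above the origin, carries it. Origin: under the bin's middle; x away from the robot, y left along the row, z up. Fixed.
- bin_wooden: Grey tray bin in which shell_wooden lies at the start; it stays put and so marks that headshell's place in the row. 90 (x) x 76 (y) x 10 mm high, walls 2; a dark pad cut to that headshell's outline, top 8 above the origin, carries it. Origin: under the bin's middle; x away from the robot, y left along the row, z up. Fixed.
- tray: Grey tray 150 (x) x 324 (y) mm, rims to 18 high; bins in a row at x +2, y +117, +39, -39, -117 (left to right seen from the robot). Front trough (x -97 to -47) holds two accessories; clear flap folded open behind leans away, x +56 to +138, to 80 high. Origin on the shelf under the row; x away from the robot (turned up to 17 deg), y left, z up. Fixed.
- rest: Oak board 150 (x) x 324 (y) mm with four cork-lined bays in a row, centres x 0, y +117, +39, -39, -117 (left to right seen from the robot). Bay 88 (x) x 70 (y), cork 14 above the origin; ribs 18, front lip 17 high; tool groove behind, x 47 to 93, 22 high, behind the racks. Origin on the shelf under the row; x away from the robot (turned up to 17 deg), y left, z up. Fixed, empty.
- screwdriver: Bystander: small steel screwdriver, 120 long, 12 thick, lying in the groove at the back of the rest. Origin: underside, near the middle; x along the blade.
- level: Bystander: round bubble level, 32 diameter, 12 high, in the tray's front trough. Origin: centre of underside.
- stylus_brush: Bystander: small brush, 73 long, 10 wide, 9 high, in the tray's front trough. Origin: underside.
- gauge: Bystander: red plastic stylus balance gauge, a beam on a 34 x 100 base, 26 high, standing in front of the rest. Origin: centre of underside.
- dish: Bystander: white ceramic dish, 80 diameter, 22 high, behind the racks. Origin: centre of underside.
- adapter: Bystander: aluminium single-record adapter, a puck of 38 diameter, 15 high, behind the racks. Origin: centre of underside.
- cleaner: Bystander: small amber bottle, 26 diameter, 62 high, behind the racks. Origin: centre of underside.

How it is judged (in metres and radians):
At the end, for the whole second after the job is handed in: Each headshell lies in the bay with the same place from the left as its bin: origin within 14 mm of the bay centre along the row, 15 mm across; underside within 4 mm of the cork; tilt under 0.15 rad; lengthwise within 0.35 rad, either way round; released and at rest (((y of bin_slotted in the frame of tray between 0.097 and 0.137 m and y of shell_slotted in the frame of rest between 0.103 and 0.131 m) or (y of bin_slotted in the frame of tray between 0.019 and 0.059 m and y of shell_slotted in the frame of rest between 0.025 and 0.053 m) or (y of bin_slotted in the frame of tray between -0.059 and -0.019 m and y of shell_slotted in the frame of rest between -0.053 and -0.025 m) or (y of bin_slotted in the frame of tray between -0.137 and -0.097 m and y of shell_slotted in the frame of rest between -0.131 and -0.103 m)) and x of shell_slotted in the frame of rest between -0.015 and 0.015 m and z of shell_slotted in the frame of rest between 0.01 and 0.018 m and angle between each of shell_slotted, shell_rounded, shell_slim, shell_wooden's own z axis and vertical below 0.15 rad and angle between the x axis of each of shell_slotted, shell_rounded, shell_slim, shell_wooden and the x axis of rest, either way round below 0.35 rad and linear speed of each of shell_slotted, shell_rounded, shell_slim, shell_wooden below 0.02 m/s and contact force between each of shell_slotted, shell_rounded, shell_slim, shell_wooden and the fingers below 0.05 N and ((y of bin_rounded in the frame of tray between 0.097 and 0.137 m and y of shell_rounded in the frame of rest between 0.103 and 0.131 m) or (y of bin_rounded in the frame of tray between 0.019 and 0.059 m and y of shell_rounded in the frame of rest between 0.025 and 0.053 m) or (y of bin_rounded in the frame of tray between -0.059 and -0.019 m and y of shell_rounded in the frame of rest between -0.053 and -0.025 m) or (y of bin_rounded in the frame of tray between -0.137 and -0.097 m and y of shell_rounded in the frame of rest between -0.131 and -0.103 m)) and x of shell_rounded in the frame of rest between -0.015 and 0.015 m and z of shell_rounded in the frame of rest between 0.01 and 0.018 m and ((y of bin_slim in the frame of tray between 0.097 and 0.137 m and y of shell_slim in the frame of rest between 0.103 and 0.131 m) or (y of bin_slim in the frame of tray between 0.019 and 0.059 m and y of shell_slim in the frame of rest between 0.025 and 0.053 m) or (y of bin_slim in the frame of tray between -0.059 and -0.019 m and y of shell_slim in the frame of rest between -0.053 and -0.025 m) or (y of bin_slim in the frame of tray between -0.137 and -0.097 m and y of shell_slim in the frame of rest between -0.131 and -0.103 m)) and x of shell_slim in the frame of rest between -0.015 and 0.015 m and z of shell_slim in the frame of rest between 0.01 and 0.018 m and ((y of bin_wooden in the frame of tray between 0.097 and 0.137 m and y of shell_wooden in the frame of rest between 0.103 and 0.131 m) or (y of bin_wooden in the frame of tray between 0.019 and 0.059 m and y of shell_wooden in the frame of rest between 0.025 and 0.053 m) or (y of bin_wooden in the frame of tray between -0.059 and -0.019 m and y of shell_wooden in the frame of rest between -0.053 and -0.025 m) or (y of bin_wooden in the frame of tray between -0.137 and -0.097 m and y of shell_wooden in the frame of rest between -0.131 and -0.103 m)) and x of shell_wooden in the frame of rest between -0.015 and 0.015 m and z of shell_wooden in the frame of rest between 0.01 and 0.018 m); the robot touches nothing.
It fails at once if a headshell is dropped (falls free from more than about 18 mm) ((linear speed of shell_slotted above 0.6 m/s and contact force between shell_slotted and the fingers below 0.01 N) or (linear speed of shell_rounded above 0.6 m/s and contact force between shell_rounded and the fingers below 0.01 N) or (linear speed of shell_slim above 0.6 m/s and contact force between shell_slim and the fingers below 0.01 N) or (linear speed of shell_wooden above 0.6 m/s and contact force between shell_wooden and the fingers below 0.01 N)).
It fails at once if a bystander is moved by more than 20 mm (distance of any of screwdriver, level, stylus_brush, gauge, dish, adapter, cleaner from where it was at the start of the episode above 0.02 m).
It also fails if it takes over 112 s, if anything falls off the work surface, if the arm or the gripper's body presses on something with over 40 N, if the wrist force passes 120 N, or if a joint passes its speed limit or range.

ROBOT

A 6-joint arm with a two-finger parallel gripper is mounted at the origin on the work surface. World frame = base frame: x ahead of the robot, y to its left, z up, the work surface at z = 0. Lengths are in mm, angles in rad, forces in N, time in s.
With the tool pointing down it reaches from about 350 to 775 mm from the base axis. Payload 7.3 kg.
Tool frame: the origin (TCP) lies midway between the tips of the shut fingers; the grasp point (between the pads) lies bot.tcp_to_grasp behind it (bot.tcp_to_grasp is the distance from the TCP to the grasp point, in mm); z points along the fingers, y is the direction in which the jaws open and shut (so a half turn about z gives the same grasp; the last joint's range is limited). The gripper opens to 92 mm and grips with 3 to 60 N. Pads are 19 mm wide; open, the fingers measure 130 mm over their backs; the gripper's body (75 mm by 190 mm) begins 47 mm behind the grasp point.
Start: joints at [1.112, 0.342, 1.524, -0, 1.275, -0.146], TCP at [161.541, 499.549, 226.741] pointing down, gripper open.
Joint ranges: [-2.53, 2.53], [-0.77, 2.02], [0.04, 2.7], [-1, 4.14], [0.28, 2.66], [-3.11, 3.11]. Speed limits (rad/s): [2.57, 2.57, 3.14, 3.14, 3.14, 3.14].

INTERFACE

Orientations are given as [roll, pitch, yaw] about the fixed x, y, z axes, in that order (R = Rz(yaw) Ry(pitch) Rx(roll)).
In Python, from plant import bot gives the robot as it stands.
- The arm moves only by the shell command python3 -m inch 'ROWS'. ROWS is JSON, one flat list of numbers, 7 for each row, row after row: the shift along the world's x, y, z in cm, then the turn, a rotation vector about the world's x, y, z in degrees, then the gripper command: -1 is shut, 1 is fully open, values between are in proportion. In form: [tx, ty, tz, ax, ay, az, fingers, tx, ty, tz, ax, ay, az, fingers, ...]. A call has exactly 5 rows; each row is the pose to reach, as a shift and turn from the pose measured when the call began; what a row does not reach only later rows make up. A row lasts 1/10 s, in which the tool goes at most 50 mm and 8.59 degrees, less where a joint would pass 70% of its speed; a pose out of reach is approached as far as the arm can. A call with a gripper value outside its range is refused whole. The fingers move at their own pace and stop on an object; the grip force is fixed at half the most. Time passes only in rows, so rows that repeat a pose let the fingers close, or fill a call up. It gives the time, the measured TCP pose, the force and the opening at its end, in the units of the state.
- bot.get_obs(): the state, without advancing time (a new reading comes with each control period).
- bot.capture(name): name is "scene" or "top" or "wrist"; returns the picture (400x640x3 uint8, red, green, blue); there is no depth.
- bot.calibration(name): a dict with "fx", "fy", "cx", "cy" (pixels), "cam_to_world" (4x4, takes a point from camera to world coordinates). Camera axes: x right, y down, z forward; pixel columns grow to the right and rows downward; lengths in mm; the calibration is good to about 2 mm. The wrist camera is an equidistant fisheye: a pixel r from the principal point sees the ray r / f radians off the axis. A picture is of the moment at which its call begins: read the wrist's pose just before it. calibration takes no time and is no camera call; for the wrist camera it gives the pose at the moment of the call.
- bot.close_job(): hands the job in, once; it reports no verdict.
The state is a dict: "time": time; "joint_positions": joint angles; "dq": joint speeds; "tau": joint torques, N m; "tool_pos": TCP position; "tcp_rot": TCP orientation; "contact_force": force on the tool from outside, world axes, zero at the start; "moment": the same for the moment, N m; "grip_width": finger opening in mm.
Only numpy, scipy, OpenCV 4.12 (cv2) and the standard library are available. Lean on these libraries where they do the work, as an engineer would, in place of code of your own. Each camera call takes 0.05 s, during which the arm holds its last target.

## Working session

There is one attempt and no reset: what is moved stays moved. The work goes in short steps, Python scripts to look and compute and a shell command to move; the robot and the scene stay as the last step left them, time stands still between calls to the robot, and variables do not carry over. Pictures are saved under pics/ and viewed, and the job is handed in when it is done.

```bash
ls; mkdir -p pics
python3 - <<'E'
from plant import bot
import cv2
o=bot.get_obs();print(o, bot.tcp_to_grasp)
for n in ["scene","top","wrist"]:
    print(n,bot.calibration(n))
    cv2.imwrite(f"pics/{n}0.png",bot.capture(n)[:,:,::-1])
E
```

```text
pics
{'time': 0.0, 'joint_positions': array([ 1.11202331e+00,  3.42737321e-01,  1.52498732e+00,  2.39693064e-05,
        1.27540181e+00, -1.46004684e-01]), 'dq': array([-0.00048416, -0.00198574,  0.00183818, -0.00036564,  0.00235309,
        0.0002033 ]), 'tau': array([-1.64331424e-03, -4.31237018e+01, -2.44217223e+01,  7.15607777e-02,
        5.60554233e-02, -1.31477846e-04]), 'tool_pos': array([161.33726144, 499.18156485, 226.0477512 ]), 'tcp_rot': array([-3.14007851e+00, -2.45823057e-04,  2.82881714e+00]), 'contact_force': array([ 0.206376  , -0.30198082,  0.14661784]), 'moment': array([-0.06501789, -0.02263301,  0.01263821]), 'grip_width': 91.73126693662425} 18.8
scene {'fx': 460.0463411168395, 'fy': 460.0463411168395, 'cx': 324.0705680872338, 'cy': 200.3593569643163, 'cam_to_world': array([[ 7.37972215e-01,  4.00412681e-01, -5.43200419e-01,
         1.23915111e+03],
       [ 6.74577644e-01, -4.15653904e-01,  6.10062975e-01,
        -6.98150089e+02],
       [ 1.84935762e-02, -8.16640384e-01, -5.76850475e-01,
         7.10741064e+02],
       [ 0.00000000e+00,  0.00000000e+00,  0.0
[... 273 characters left out ...]
-1.29589927e-02, -3.48258896e-03,
        -1.04121593e+01],
       [ 5.14792038e-03, -1.30783834e-01, -9.91397543e-01,
         1.50514055e+03],
       [ 0.00000000e+00,  0.00000000e+00,  0.00000000e+00,
         1.00000000e+00]])}
wrist {'fx': 309.70691628693146, 'fy': 309.70691628693146, 'cx': 324.01249712702355, 'cy': 196.24807407914116, 'cam_to_world': array([[ 3.06606468e-01,  9.19895642e-01,  2.44508655e-01,
         9.65172664e+01],
       [ 9.51836284e-01, -2.96208813e-01, -7.91708789e-02,
         5.20673395e+02],
       [-4.03328089e-04,  2.57006513e-01, -9.66409587e-01,
         3.84393588e+02],
       [ 0.00000000e+00,  0.00000000e+00,  0.00000000e+00,
         1.00000000e+00]])}
```

View pics/top0.png

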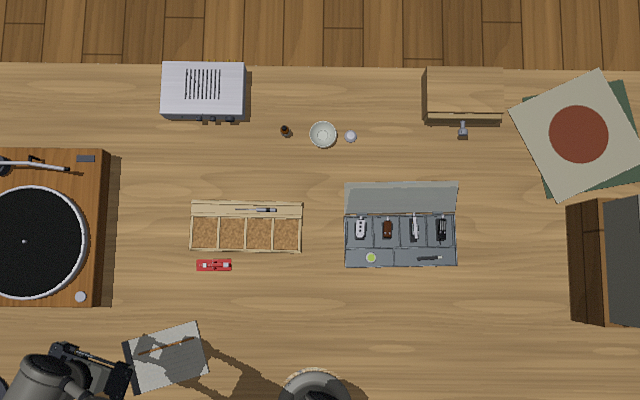

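View pics/wrist0.png

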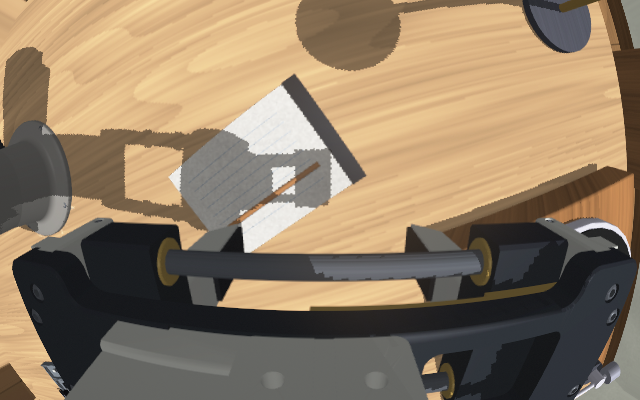

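View pics/scene0.png

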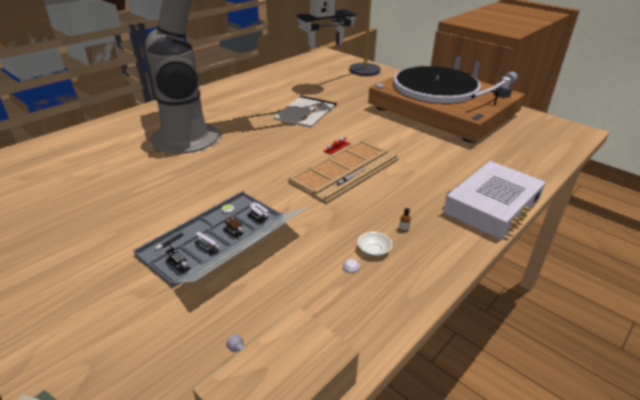

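The rest is on the left at about (246,227) in the top picture and the tray on the right at about (400,225). The tray order from the left is rounded, wooden, slim, slotted. Next, enlarged crops.

Run:
```python
import cv2
im=cv2.imread("pics/top0.png")
a=im[190:280,180:310]; cv2.imwrite("pics/c1.png",cv2.resize(a,None,fx=6,fy=6,interpolation=cv2.INTER_CUBIC))
a=im[175:275,335:465]; cv2.imwrite("pics/c2.png",cv2.resize(a,None,fx=6,fy=6,interpolation=cv2.INTER_CUBIC))
```

```text
(no output)
```

View pics/c1.png

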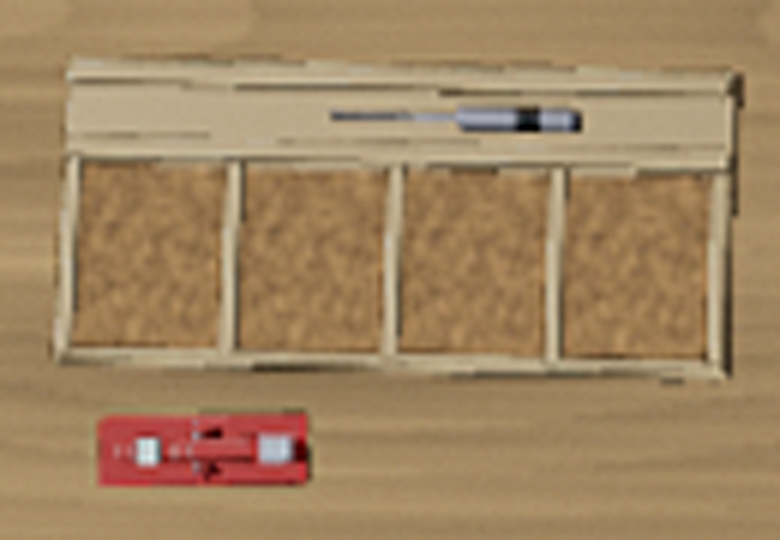

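View pics/c2.png

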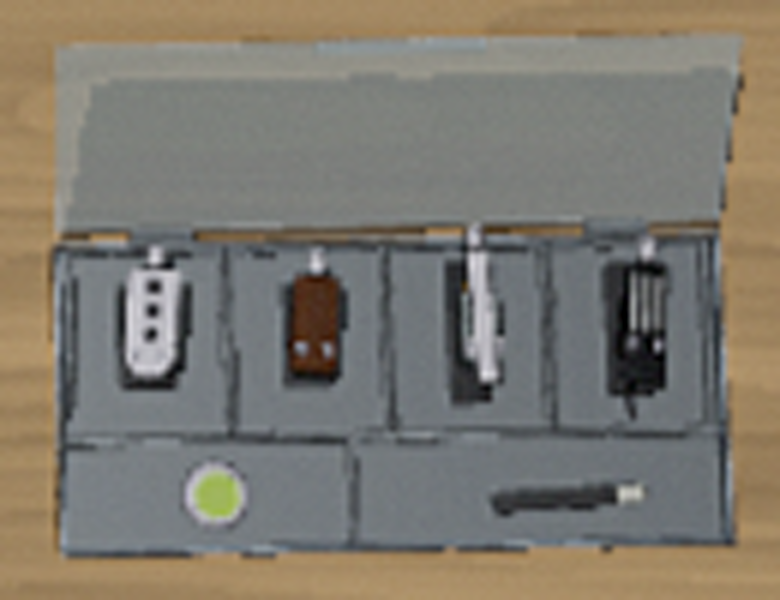

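```bash
cat > h.py <<'E'
import numpy as np
from scipy.optimize import least_squares
def ray(cal,uv,fish=False):
    uv=np.atleast_2d(uv).astype(float)
    d=np.c_[(uv[:,0]-cal['cx'])/cal['fx'],(uv[:,1]-cal['cy'])/cal['fy'],np.ones(len(uv))]
    if fish:
        r=np.hypot(d[:,0],d[:,1]); s=np.where(r>1e-9,np.sin(r)/np.maximum(r,1e-9),1)
        d=np.c_[d[:,0]*s,d[:,1]*s,np.cos(r)]
    M=np.array(cal['cam_to_world']); return d@M[:3,:3].T, M[:3,3]
def unproj(cal,uv,z,fish=False):
    d,o=ray(cal,uv,fish); return o+d*((z-o[2])/d[:,2])[:,None]
def fit(P,L):
    P=np.asarray(P)[:,:2];L=np.asarray(L)
    def f(p):
        c,s=np.cos(p[2]),np.sin(p[2]); return (L@np.array([[c,s],[-s,c]])+p[:2]-P).ravel()
    r=least_squares(f,[*P.mean(0),0]); return r.x,r.fun.reshape(-1,2)
E
python3 - <<'E'
from h import *
from plant import bot
cal=bot.calibration("top")
c=lambda p,o:(np.array(p)+.5)/6-.5+np.array(o)
P=unproj(cal,c([(80,163),(75,345),(712,175),(705,357)],(180,190)),14)
x,r=fit(P,[(44,152),(-44,152),(44,-152),(-44,-152)]);print("rest",x.round(3),r.round(1))
P=unproj(cal,c([(62,552),(735,545),(55,240),(718,232)],(335,175)),18)
print(P.round(1))
x,r=fit(P,[(-97,162),(-97,-162),(53,162),(53,-162)]);print("tray",x.round(3),r.round(1))
for n,p,z in [("rnd",(153,320),33),("wood",(316,328),34),("slim",(481,315),36),("slot",(640,328),33),("collars",(155,255),30),("",(317,260),30),("",(474,235),30),("",(647,246),30)]:
    print(n,unproj(cal,c(p,(335,175)),z).round(1))
E
```

```text
rest [ 4.93698e+02  2.07359e+02 -6.00000e-03] [[ 0.1 -0.9]
 [-0.2  1.2]
 [ 0.2  0.5]
 [-0.1 -0.7]]
[[ 400.6  -81.5   18. ]
 [ 407.9 -402.8   18. ]
 [ 550.   -77.1   18. ]
 [ 558.1 -397.8   18. ]]
tray [ 5.01155e+02 -2.39271e+02  2.50000e-02] [[-0.5  1.8]
 [ 0.3 -0.9]
 [ 0.   1.2]
 [ 0.2 -2.1]]
rnd [[ 510.8 -123.5   33. ]]
wood [[ 507.9 -201.    34. ]]
slim [[ 514.9 -279.4   36. ]]
slot [[ 509.9 -355.7   33. ]]
collars [[ 542.2 -124.5   30. ]]
 [[ 540.8 -202.2   30. ]]
 [[ 553.8 -277.5   30. ]]
 [[ 549.6 -360.5   30. ]]
```

```bash
python3 -m inch '[24,-25,0,0,0,18,1, 24,-25,0,0,0,18,1, 24,-25,0,0,0,18,1, 24,-25,0,0,0,18,1, 24,-25,0,0,0,18,1]'
```

```text
time: 0.65
tool_pos: [328.2, 325.3, 226.3]
tcp_rot: [-3.14, -0.0, -3.14]
contact_force: [-0.3, 0.1, -0.3]
grip_width: 92.0
```

```bash
python3 -m inch '[10,-20,0,0,0,0,1, 10,-20,0,0,0,0,1, 10,-20,0,0,0,0,1, 10,-20,0,0,0,0,1, 10,-20,0,0,0,0,1]'
python3 - <<'E'
from plant import bot
import cv2
cal=bot.calibration("wrist")
import pickle
im=bot.capture("wrist"); pickle.dump(cal,open("calw1.pkl","wb"))
cv2.imwrite("pics/w1.png",im[:,:,::-1]);print(bot.get_obs()['tool_pos'],cal['cam_to_world'].round(3).tolist())
E
```

```text
time: 1.15
tool_pos: [429.3, 122.1, 226.2]
tcp_rot: [-3.14, -0.0, 3.141]
contact_force: [-0.0, 0.3, -0.7]
grip_width: 92.1
[430.51599007 120.47102103 226.16050207] [[-0.0, 0.966, 0.257, 361.013], [1.0, 0.001, -0.001, 122.601], [-0.001, 0.257, -0.966, 384.484], [0.0, 0.0, 0.0, 1.0]]
```

View pics/w1.png

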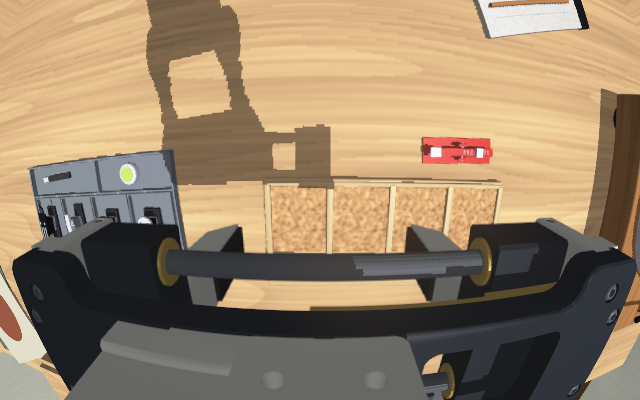

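The wrist camera looks back toward the robot, with image up being −x, and sees the rest at (385,215) and the tray at the left edge. I'll put the tool behind the tray for a close view.

```bash
python3 -m inch '[4,-25,0,0,0,0,1, 8,-30,0,0,0,0,1, 16,-36,0,0,0,0,1, 16,-36,0,0,0,0,1, 16,-36,0,0,0,0,1]';python3 -m inch '[4,-12,0,0,0,0,1,4,-12,0,0,0,0,1,4,-12,0,0,0,0,1,4,-12,0,0,0,0,1,4,-12,0,0,0,0,1]'
python3 - <<'E'
from plant import bot
import cv2
cal=bot.calibration("wrist")
import pickle
im=bot.capture("wrist"); pickle.dump(cal,open("calw2.pkl","wb"))
cv2.imwrite("pics/w2.png",im[:,:,::-1]);print(bot.get_obs()['tool_pos'])
E
```

```text
time: 1.7
tool_pos: [520.4, -106.6, 226.1]
tcp_rot: [-3.139, 0.001, 3.14]
contact_force: [1.2, 0.4, -0.3]
grip_width: 91.5
time: 2.2
tool_pos: [560.1, -226.4, 225.3]
tcp_rot: [-3.14, -0.001, 3.139]
contact_force: [0.5, -0.0, -0.6]
grip_width: 91.9
[ 560.09625576 -225.59056286  225.70419931]
```

View pics/w2.png

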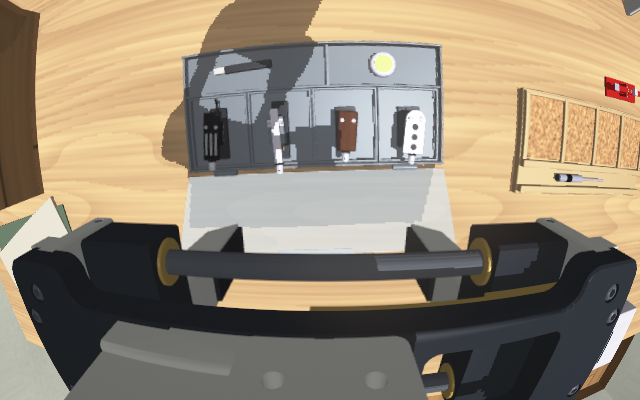

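Run:
```python
import cv2
im=cv2.imread("pics/w2.png")
a=im[80:185,185:315]; cv2.imwrite("pics/c3.png",cv2.resize(a,None,fx=6,fy=6,interpolation=cv2.INTER_CUBIC))
a=im[80:185,315:445]; cv2.imwrite("pics/c4.png",cv2.resize(a,None,fx=6,fy=6,interpolation=cv2.INTER_CUBIC))
```

```text
(no output)
```

View pics/c3.png

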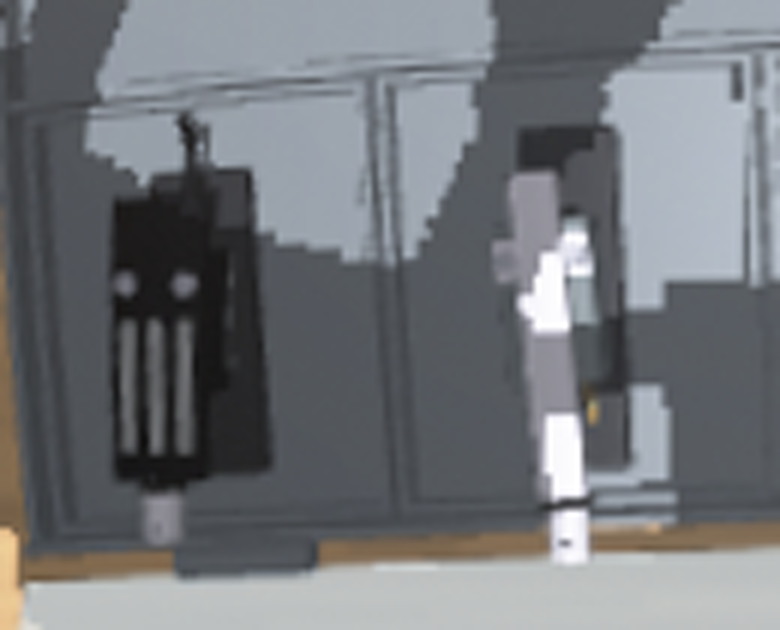

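View pics/c4.png

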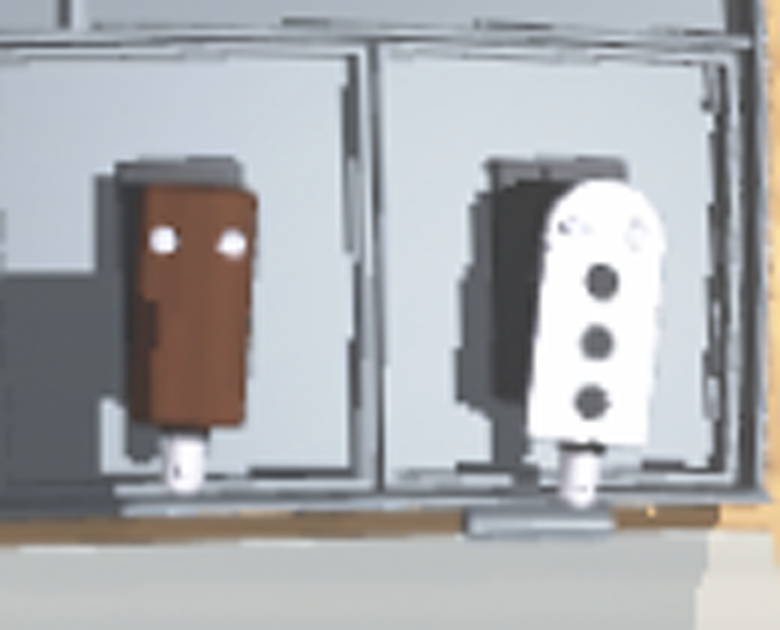

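Run:
```python
from h import *
import pickle
cal=pickle.load(open("calw2.pkl","rb"))
c=lambda p,o:(np.array(p)+.5)/6-.5+np.array(o)
S={"slot":((185,80),35,[(112,205),(212,205),(208,475),(115,475),(125,284),(186,284),(163,540)]),
"wood":((315,80),36,[(147,187),(258,187),(243,425),(148,418),(163,240),(232,241),(182,490)]),
"rnd":((315,80),35,[(547,235),(665,235),(648,443),(528,437),(607,178),(600,280),(591,401),(568,228),(637,233),(578,505)]),
"slim":((185,80),37,[(510,172),(557,172),(588,562),(553,562)]),
"slimcart":((185,80),31,[(495,240),(592,225),(497,280)])}
for n,(o,z,p) in S.items():
    P=unproj(cal,c(p,o),z,True);print(n,P[:,:2].round(1).tolist())
# tray corners
P=unproj(cal,[(441,45),(183,58),(190,172),(442,163)],18,True);print(P.round(1))
```

```text
slot [[484.4, -367.5], [485.8, -346.4], [538.7, -349.7], [538.1, -369.8], [500.2, -365.3], [500.9, -352.4], [551.4, -360.3]]
wood [[486.2, -209.4], [485.9, -188.8], [530.8, -191.1], [529.6, -209.1], [496.1, -206.4], [496.1, -193.6], [543.2, -202.5]]
rnd [[493.3, -133.0], [492.2, -109.2], [532.9, -111.0], [532.3, -135.6], [481.8, -121.3], [501.5, -122.2], [525.0, -123.2], [491.8, -128.9], [492.1, -114.9], [545.4, -124.8]]
slim [[482.3, -286.9], [482.6, -278.0], [556.7, -273.7], [556.6, -280.5]]
slimcart [[495.1, -291.1], [492.8, -272.3], [502.8, -290.8]]
[[ 398.   -83.1   18. ]
 [ 410.3 -402.    18. ]
 [ 556.7 -397.7   18. ]
 [ 546.2  -78.6   18. ]]
```

Sizes check out: slotted 21×54, wooden 21×45, rounded 24×51, slim bar plus collar 74 long. First pick is the rounded one: grip at about (499.5, −122), yaw about −2.6°.

```bash
python3 -m inch '[-6,10.4,-5,0,0,-2.6,-0.13, -6,10.4,-10.5,0,0,-2.6,-0.13, -6,10.4,-10.5,0,0,-2.6,-0.13, -6,10.4,-10.5,0,0,-2.6,-0.13, -6,10.4,-12.5,0,0,-2.6,-0.13]'
python3 - <<'E'
from plant import bot
import cv2
import pickle
cal=bot.calibration("wrist")
im=bot.capture("wrist"); pickle.dump(cal,open("calw3.pkl","wb"))
cv2.imwrite("pics/w3.png",im[:,:,::-1]);print(bot.get_obs()['tool_pos'],bot.get_obs()['grip_width'])
im=bot.capture("scene")
cv2.imwrite("pics/s3.png",im[:,:,::-1])
E
```

```text
time: 2.75
tool_pos: [499.0, -118.3, 101.0]
tcp_rot: [-3.14, -0.0, 3.098]
contact_force: [0.3, -1.1, -0.3]
grip_width: 56.4
[ 497.82493919 -118.49241298   97.9235216 ] 52.45543504907155
```

View pics/w3.png

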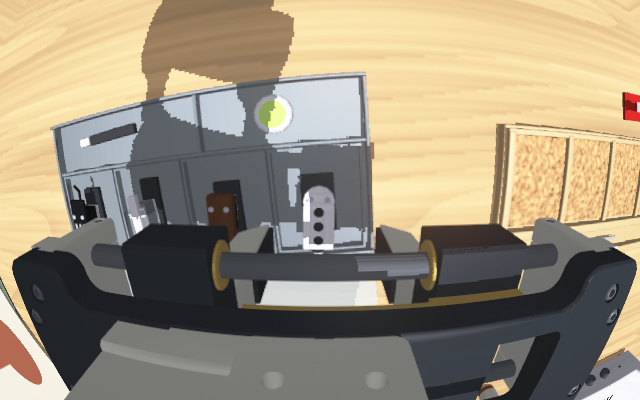

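Run:
```python
from plant import bot
import cv2,pickle
from h import *
for i in range(1): print(bot.get_obs()['tool_pos'],bot.get_obs()['tcp_rot'],bot.get_obs()['joint_positions'])
cal=pickle.load(open("calw3.pkl","rb"))
print(unproj(cal,[(319,186),(317,241),(318,211),(304,205),(334,205),(303,248),(331,249)],35,True).round(1))
im=cv2.imread("pics/w3.png")
a=im[160:270,230:400]; cv2.imwrite("pics/c5.png",cv2.resize(a,None,fx=4.5,fy=4.5,interpolation=cv2.INTER_CUBIC))
```

```text
[ 498.25089873 -119.11015439   99.24532445] [-3.14126144 -0.00432105  3.09719311] [-0.38324746  0.46293826  1.72817691 -0.00214303  0.95444382 -1.90840269]
[[ 482.4 -121.1   35. ]
 [ 526.5 -124.7   35. ]
 [ 501.8 -122.7   35. ]
 [ 496.7 -133.1   35. ]
 [ 497.6 -110.4   35. ]
 [ 532.2 -136.1   35. ]
 [ 533.9 -114.    35. ]]
```

View pics/c5.png

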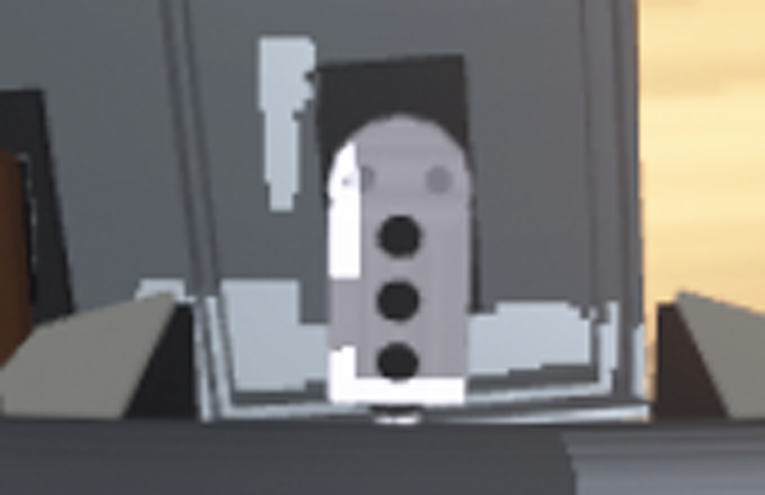

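Fresh view agrees: plate axis at y ≈ −122.3 near x = 500, and the tool sits 3 mm left of it. I'll correct that and descend.

```bash
python3 -m inch '[0.15,-0.32,-1,0,0,-0.8,-0.13, 0.15,-0.32,-3,0,0,-0.8,-0.13, 0.15,-0.32,-5,0,0,-0.8,-0.13, 0.15,-0.32,-5.8,0,0,-0.8,-0.13,0.15,-0.32,-5.8,0,0,-0.8,-0.13]'
python3 - <<'E'
from plant import bot
import cv2,pickle
cal=bot.calibration("wrist")
im=bot.capture("wrist"); pickle.dump(cal,open("calw4.pkl","wb"))
cv2.imwrite("pics/w4.png",im[:,:,::-1]);print(bot.get_obs()['tool_pos'],bot.get_obs()['grip_width'],bot.get_obs()['tcp_rot'])
im=bot.capture("scene")[140:300,120:320]
cv2.imwrite("pics/s4.png",cv2.resize(im,None,fx=4,fy=4,interpolation=cv2.INTER_CUBIC)[:,:,::-1])
E
```

```text
time: 3.35
tool_pos: [499.4, -122.2, 40.7]
tcp_rot: [3.141, -0.006, 3.083]
contact_force: [0.2, -0.4, 0.5]
grip_width: 40.0
[ 499.9558349  -122.40017062   41.50422166] 39.95510920595131 [-3.14128878 -0.00428826  3.08300272]
```

View pics/w4.png

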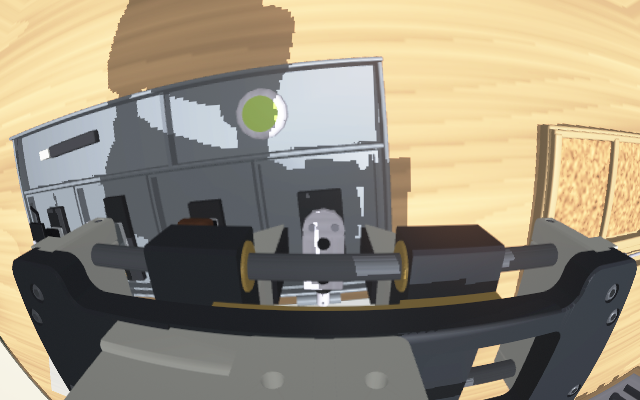

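View pics/s4.png

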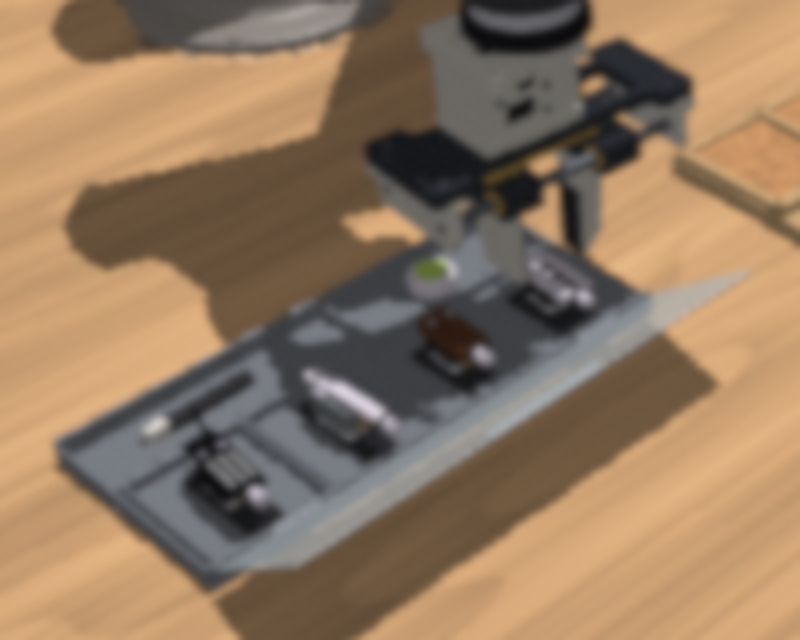

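```bash
python3 -m inch '[0,0,-1.5,0,0,0,-0.13,0,0,-2.6,0,0,0,-0.13,0,0,-2.6,0,0,0,-0.13,0,0,-2.6,0,0,0,-0.13,0,0,-2.6,0,0,0,-0.5]';python3 -m inch '[0,0,0,0,0,0,-1,0,0,0,0,0,0,-1,0,0,0,0,0,0,-1,0,0,0,0,0,0,-1,0,0,0,0,0,0,-1]'
```

```text
time: 3.95
tool_pos: [500.7, -122.7, 16.5]
tcp_rot: [-3.141, -0.002, 3.083]
contact_force: [0.3, 0.3, -0.3]
grip_width: 35.7
time: 4.45
tool_pos: [501.1, -122.8, 17.0]
tcp_rot: [-3.14, -0.001, 3.083]
contact_force: [-1.1, 0.8, 5.1]
grip_width: 23.5
```

Gripped at 23.5 mm, against the given 24. Lifting.

```bash
python3 -m inch '[0,0,0.5,0,0,0,-1,0,0,2,0,0,0,-1,0,0,5,0,0,0,-1,0,0,8,0,0,0,-1,0,0,10,0,0,0,-1]'
python3 - <<'E'
from plant import bot
import cv2
im=bot.capture("wrist")
cv2.imwrite("pics/w5.png",im[140:340,200:450,::-1].repeat(3,0).repeat(3,1));print(bot.get_obs()['tool_pos'],bot.get_obs()['grip_width'],bot.get_obs()['contact_force'])
im=bot.capture("scene")[120:280,120:320]
cv2.imwrite("pics/s5.png",cv2.resize(im,None,fx=4,fy=4,interpolation=cv2.INTER_CUBIC)[:,:,::-1])
E
```

```text
time: 4.95
tool_pos: [501.4, -123.0, 119.0]
tcp_rot: [-3.14, 0.0, 3.083]
contact_force: [-0.4, -0.1, -1.1]
grip_width: 23.4
[ 502.86021416 -123.49982063  121.63952158] 23.20965221768218 [ 1.73302651 -0.6748398   1.44063152]
```

View pics/s5.png

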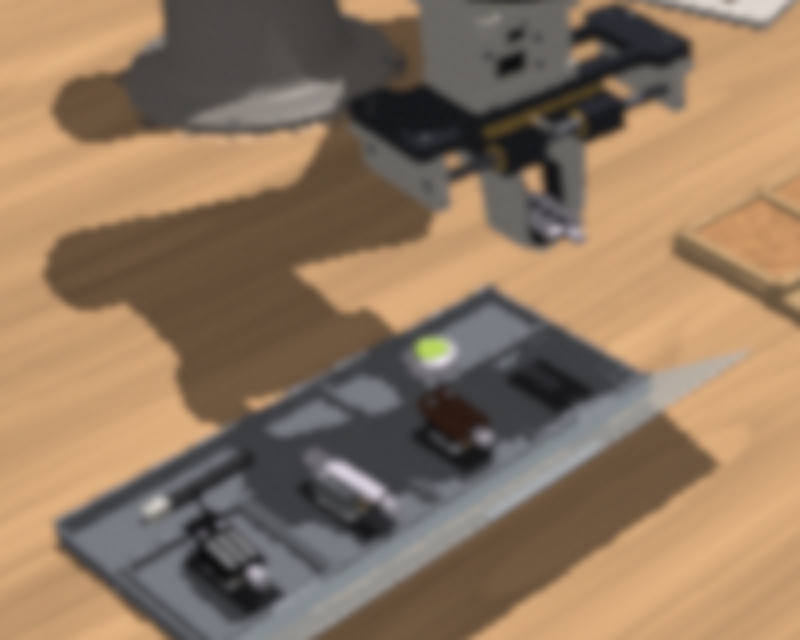

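View pics/w5.png

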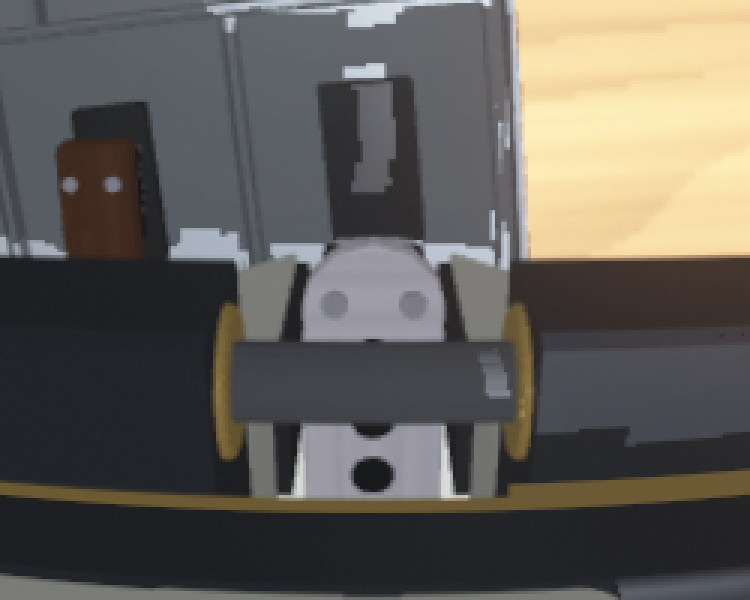

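```bash
python3 -m inch '[-0.5,5,0,0,0,0,-1,-0.5,10,0,0,0,0,-1,-0.5,15,0,0,0,0,-1,-0.5,20,0,0,0,1.5,-1,-0.5,25,0,0,0,3,-1]';python3 -m inch '[-0.1,5,0,0,0,0,-1,-0.1,10,0,0,0,0,-1,-0.1,15,0,0,0,0,-1,-0.1,19,0,0,0,0,-1,-0.1,19.6,0,0,0,0,-1]';python3 -c "
from plant import bot
o=bot.get_obs();print(o['tool_pos'],o['tcp_rot'],o['grip_width'])"
```

```text
time: 5.55
tool_pos: [496.5, 128.4, 118.7]
tcp_rot: [-3.138, 0.002, 3.136]
contact_force: [1.0, -0.9, 0.0]
grip_width: 23.7
time: 6.05
tool_pos: [494.2, 328.5, 117.1]
tcp_rot: [-3.139, 0.001, 3.141]
contact_force: [0.5, -0.4, -1.1]
grip_width: 23.1
[494.16602271 328.49911716 117.12933887] [-3.13878767e+00  6.42001181e-04  3.14061045e+00] 23.1344173579212
```

```bash
python3 -m inch '[0.25,-0.4,-2,0,0,-0.3,-1,0.25,-0.4,-5,0,0,-0.3,-1,0.25,-0.4,-7.5,0,0,-0.3,-1,0.25,-0.4,-8,0,0,-0.3,-1,0.25,-0.4,-8,0,0,-0.3,-1]';python3 - <<'E'
from plant import bot
import cv2,pickle
cal=bot.calibration("wrist")
im=bot.capture("wrist"); pickle.dump(cal,open("calw6.pkl","wb"))
cv2.imwrite("pics/w6.png",im[:,:,::-1])
o=bot.get_obs();print(o['tool_pos'],o['tcp_rot'],o['contact_force'])
E
```

```text
time: 6.55
tool_pos: [496.0, 323.5, 35.9]
tcp_rot: [-3.137, -0.002, 3.135]
contact_force: [-0.9, -0.2, 0.2]
grip_width: 23.2
[496.86567032 324.04388676  37.22181183] [-3.13852278e+00  2.91168956e-04  3.13483542e+00] [ 1.12423479  0.29987321 -0.71002633]
```

View pics/w6.png

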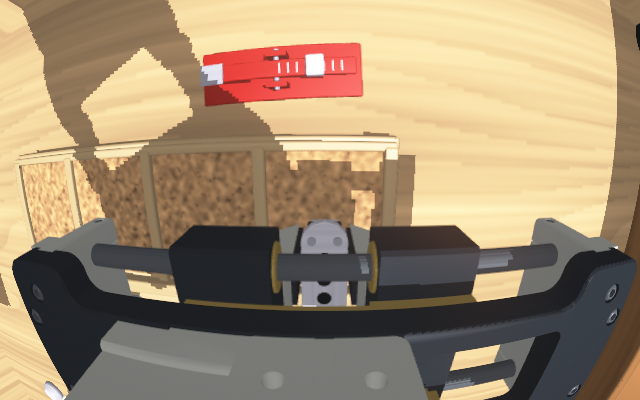

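Run:
```python
import cv2,pickle
from h import *
cal=pickle.load(open("calw6.pkl","rb"))
print(unproj(cal,[(266,151),(386,151),(267,215),(384,215),(150,154),(250,151)],18,True).round(1))
print(unproj(cal,[(266,151),(386,151),(267,215),(384,215)],14,True).round(1))
```

```text
[[447.4 290.5  18. ]
 [447.8 359.8  18. ]
 [486.2 289.2  18. ]
 [486.6 360.2  18. ]
 [446.2 212.6  18. ]
 [447.2 280.9  18. ]]
[[447.9 289.7  14. ]
 [448.2 360.6  14. ]
 [487.6 288.4  14. ]
 [487.9 361.   14. ]]
```

Bay 1 front edge is at x ≈ 448 and its sides at y ≈ 290 and 360, so the centre is near (492, 325). Lowering carefully.

```bash
python3 -m inch '[-0.15,0.1,-0.8,0,0,0,-1,-0.15,0.1,-1.1,0,0,0,-1,-0.15,0.1,-1.25,0,0,0,-1,-0.15,0.1,-1.25,0,0,0,-1,-0.15,0.1,-1.25,0,0,0,-1]';python3 -m inch '[0,0,-0.05,0,0,0,-1,0,0,-0.1,0,0,0,-1,0,0,-0.1,0,0,0,-1,0,0,-0.15,0,0,0,-1,0,0,-0.15,0,0,0,-1]'
```

```text
time: 7.1
tool_pos: [495.5, 325.1, 25.0]
tcp_rot: [-3.139, 0.001, 3.135]
contact_force: [-0.4, 0.6, -0.8]
grip_width: 23.1
time: 7.6
tool_pos: [495.5, 325.1, 23.4]
tcp_rot: [-3.139, 0.001, 3.135]
contact_force: [0.1, -0.6, -0.7]
grip_width: 23.2
```

```bash
python3 -m inch '[0,0,-0.05,0,0,0,-1,0,0,-0.1,0,0,0,-1,0,0,-0.1,0,0,0,-1,0,0,-0.15,0,0,0,-1,0,0,-0.15,0,0,0,-1]'
```

```text
time: 8.1
tool_pos: [495.4, 325.1, 21.8]
tcp_rot: [-3.139, 0.0, 3.135]
contact_force: [0.2, 0.1, -0.3]
grip_width: 23.2
```

```bash
python3 -m inch '[0,0,-0.05,0,0,0,-1,0,0,-0.1,0,0,0,-1,0,0,-0.1,0,0,0,-1,0,0,-0.12,0,0,0,-1,0,0,-0.12,0,0,0,-1]'
```

```text
time: 8.6
tool_pos: [495.4, 325.1, 20.6]
tcp_rot: [-3.139, 0.001, 3.135]
contact_force: [0.5, -0.1, -0.0]
grip_width: 23.4
```

```bash
python3 -m inch '[0,0,-0.05,0,0,0,-1,0,0,-0.1,0,0,0,-1,0,0,-0.1,0,0,0,-1,0,0,-0.1,0,0,0,-1,0,0,-0.1,0,0,0,-1]'
```

```text
time: 9.1
tool_pos: [495.6, 325.1, 20.1]
tcp_rot: [-3.139, 0.001, 3.135]
contact_force: [-1.4, -0.9, 5.8]
grip_width: 23.2
```

Contact: 5.8 N at z = 20.1. Release.

```bash
python3 -m inch '[0,0,0.05,0,0,0,-0.3,0,0,0.05,0,0,0,-0.3,0,0,0.05,0,0,0,-0.3,0,0,0.05,0,0,0,-0.3,0,0,0.05,0,0,0,-0.3]';python3 -m inch '[0,0,1,0,0,0,-0.3,0,0,3,0,0,0,-0.3,0,0,7,0,0,0,-0.3,0,0,10,0,0,0,-0.13,0,0,10,0,0,0,-0.13]';python3 - <<'E'
from plant import bot
import cv2,pickle
cal=bot.calibration("wrist")
im=bot.capture("wrist"); pickle.dump(cal,open("calw7.pkl","wb"))
cv2.imwrite("pics/w7.png",im[:,:,::-1])
cv2.imwrite("pics/c7.png",cv2.resize(im[80:260,220:420],None,fx=4,fy=3.3,interpolation=cv2.INTER_CUBIC)[:,:,::-1])
E
```

```text
time: 9.6
tool_pos: [495.5, 325.1, 20.4]
tcp_rot: [-3.139, 0.001, 3.135]
contact_force: [0.0, 0.1, -0.0]
grip_width: 32.6
time: 10.1
tool_pos: [498.0, 326.4, 125.9]
tcp_rot: [3.14, 0.009, 3.135]
contact_force: [-0.7, 1.2, 0.6]
grip_width: 39.2
```

View pics/w7.png

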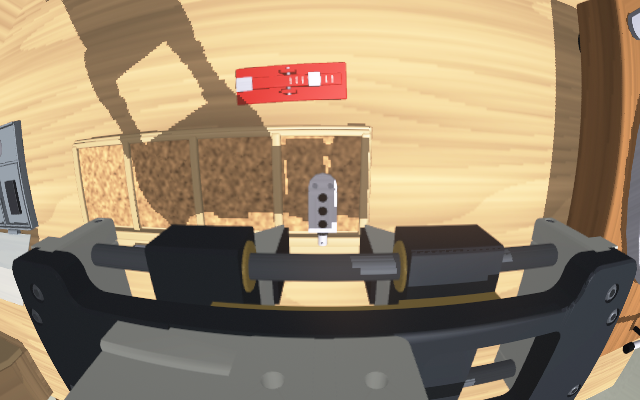

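Rounded stands in the middle of bay 1 at about (322,203), upright. Next is the wooden one.

```bash
python3 -m inch '[0.4,-5,0,0,0,0,-0.13,0.4,-10,0,0,0,0,-0.13,0.4,-15,0,0,0,0,-0.13,0.4,-20,0,0,0,0,-0.13,0.4,-25,0,0,0,0,-0.13]';python3 -m inch '[0,-5,0,0,0,0,-0.13,0,-10,0,0,0,0,-0.13,0,-15,0,0,0,0,-0.13,0,-20,0,0,0,-1.5,-0.13,0,-25,0,0,0,-1.5,-0.13]'
```

```text
time: 10.65
tool_pos: [499.7, 74.0, 122.5]
tcp_rot: [-3.141, 0.004, 3.135]
contact_force: [0.6, -0.2, -0.4]
grip_width: 40.0
time: 11.15
tool_pos: [498.7, -175.9, 121.7]
tcp_rot: [3.141, 0.002, 3.108]
contact_force: [1.3, 0.1, -0.3]
grip_width: 40.0
```

```bash
python3 -m inch '[0.3,-2.2,-1,0,0,0,-0.13,0.3,-2.2,-4,0,0,0,-0.13,0.3,-2.2,-4.5,0,0,0,-0.13,0.3,-2.2,-4.5,0,0,0,-0.13,0.3,-2.2,-4.5,0,0,0,-0.13]';python3 - <<'E'
from plant import bot
import cv2,pickle
cal=bot.calibration("wrist")
im=bot.capture("wrist"); pickle.dump(cal,open("calw8.pkl","wb"))
o=bot.get_obs();print(o['tool_pos'],o['tcp_rot'])
cv2.imwrite("pics/c8.png",cv2.resize(im[140:270,240:400],None,fx=5,fy=4.5,interpolation=cv2.INTER_CUBIC)[:,:,::-1])
E
```

```text
time: 11.65
tool_pos: [502.0, -197.3, 77.3]
tcp_rot: [3.141, 0.002, 3.109]
contact_force: [0.0, -0.7, 1.4]
grip_width: 39.6
[ 502.26116166 -197.45146385   77.6331022 ] [-3.14151263  0.00340035  3.10951374]
```

View pics/c8.png

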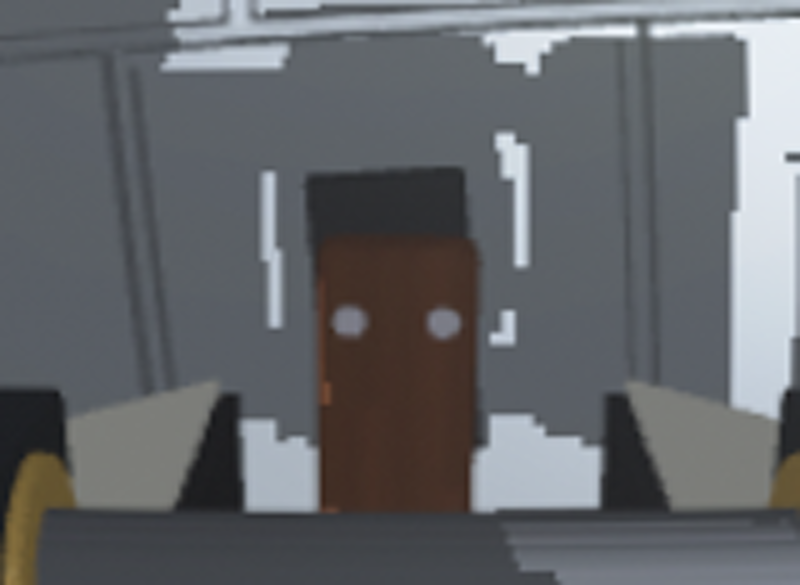

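Run:
```python
import cv2,pickle
from h import *
cal=pickle.load(open("calw8.pkl","rb"))
c=lambda p:np.array([(p[0]+.5)/5-.5+240,(p[1]+.5)/4.5-.5+140])
print(unproj(cal,[c(p) for p in [(318,238),(476,238),(350,322),(443,322),(320,500),(471,500)]],37,True).round(1))
```

```text
[[ 483.7 -210.2   37. ]
 [ 484.3 -189.3   37. ]
 [ 496.8 -206.5   37. ]
 [ 497.1 -194.    37. ]
 [ 526.  -212.1   37. ]
 [ 526.6 -190.9   37. ]]
```

```bash
python3 -m inch '[0,-0.31,-1,0,0,-0.6,-0.13,0,-0.31,-3,0,0,-0.6,-0.13,0,-0.31,-5,0,0,-0.6,-0.13,0,-0.31,-6,0,0,-0.6,-0.13,0,-0.31,-6,0,0,-0.6,-0.13]';python3 -m inch '[0,0,0,0,0,0,-0.3,0,0,0,0,0,0,-1,0,0,0,0,0,0,-1,0,0,0,0,0,0,-1,0,0,0,0,0,0,-1]';python3 -m inch '[0,0,0,0,0,0,-1,0,0,0,0,0,0,-1,0,0,0,0,0,0,-1,0,0,0,0,0,0,-1,0,0,0,0,0,0,-1]'
```

```text
time: 12.2
tool_pos: [501.6, -200.0, 16.5]
tcp_rot: [3.141, 0.001, 3.099]
contact_force: [0.0, -0.1, 0.3]
grip_width: 40.1
time: 12.7
tool_pos: [502.1, -200.3, 17.3]
tcp_rot: [3.141, 0.003, 3.099]
contact_force: [1.0, 0.0, 3.3]
grip_width: 21.6
time: 13.2
tool_pos: [502.1, -200.4, 17.3]
tcp_rot: [3.141, 0.003, 3.099]
contact_force: [-0.7, 0.2, 1.9]
grip_width: 21.6
```

```bash
python3 -m inch '[0,0,0.5,0,0,0,-1,0,0,2,0,0,0,-1,0,0,5,0,0,0,-1,0,0,8,0,0,0,-1,0,0,10,0,0,0,-1]';python3 -m inch '[-0.7,5,0,0,0,0,-1,-0.7,10,0,0,0,0,-1,-0.7,15,0,0,0,0,-1,-0.7,20,0,0,0,1,-1,-0.7,25,0,0,0,2,-1]';python3 -m inch '[0,5,0,0,0,0,-1,0,10,0,0,0,0,-1,0,15,0,0,0,0,-1,0,19,0,0,0,0,-1,0,19.4,0,0,0,0,-1]'
```

```text
time: 13.7
tool_pos: [502.6, -200.6, 119.4]
tcp_rot: [-3.141, 0.004, 3.099]
contact_force: [1.0, -0.1, -0.8]
grip_width: 21.7
time: 14.2
tool_pos: [495.2, 51.0, 119.8]
tcp_rot: [-3.141, 0.005, 3.134]
contact_force: [-0.2, -0.0, 0.1]
grip_width: 21.3
time: 14.7
tool_pos: [494.5, 249.5, 119.9]
tcp_rot: [3.141, 0.005, 3.139]
contact_force: [0.8, 0.2, 0.3]
grip_width: 22.0
```

```bash
python3 -m inch '[0,-0.25,-2,0,0,-0.2,-1,0,-0.25,-5,0,0,-0.2,-1,0,-0.25,-8,0,0,-0.2,-1,0,-0.25,-9,0,0,-0.2,-1,0,-0.25,-9,0,0,-0.2,-1]';python3 - <<'E'
from plant import bot
import cv2,pickle
cal=bot.calibration("wrist")
im=bot.capture("wrist"); pickle.dump(cal,open("calw9.pkl","wb"))
cv2.imwrite("pics/w9.png",im[:,:,::-1])
o=bot.get_obs();print(o['tool_pos'],o['tcp_rot'],o['contact_force'])
E
```

```text
time: 15.2
tool_pos: [493.6, 246.0, 28.8]
tcp_rot: [-3.141, 0.002, 3.135]
contact_force: [0.1, -0.3, 0.7]
grip_width: 21.7
[494.66403414 246.45643597  30.10830807] [3.14118748 0.00475199 3.1352369 ] [ 0.58101496  0.3708394  -0.05510011]
```

View pics/w9.png

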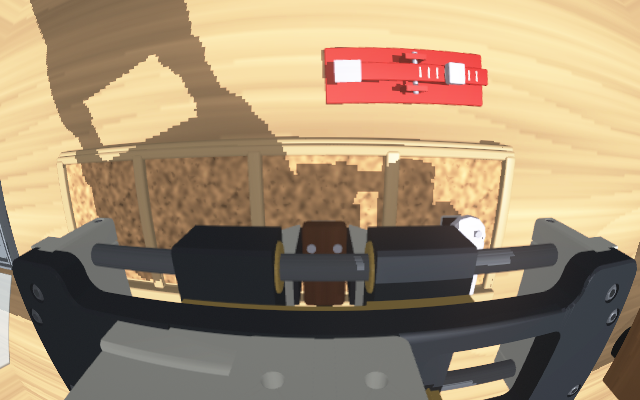

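The wooden shell (x ≈ 324) is midway between the ribs of bay 2 (263 and 385). Lowering.

```bash
python3 -m inch '[0,0.05,-0.4,0,0,0,-1,0,0.05,-0.7,0,0,0,-1,0,0.05,-0.8,0,0,0,-1,0,0.05,-0.8,0,0,0,-1,0,0.05,-0.8,0,0,0,-1]';python3 -m inch '[0,0,-0.03,0,0,0,-1,0,0,-0.06,0,0,0,-1,0,0,-0.1,0,0,0,-1,0,0,-0.1,0,0,0,-1,0,0,-0.1,0,0,0,-1]'
```

```text
time: 15.75
tool_pos: [494.8, 247.0, 22.4]
tcp_rot: [3.141, 0.005, 3.135]
contact_force: [-0.0, 0.1, -0.3]
grip_width: 21.5
time: 16.25
tool_pos: [494.8, 247.0, 21.3]
tcp_rot: [3.141, 0.005, 3.135]
contact_force: [-0.2, -0.6, 0.2]
grip_width: 21.7
```

```bash
python3 -m inch '[0,0,-0.03,0,0,0,-1,0,0,-0.06,0,0,0,-1,0,0,-0.1,0,0,0,-1,0,0,-0.1,0,0,0,-1,0,0,-0.1,0,0,0,-1]'
```

```text
time: 16.75
tool_pos: [494.7, 247.0, 20.3]
tcp_rot: [3.141, 0.005, 3.135]
contact_force: [1.3, 0.7, 0.7]
grip_width: 21.9
```

```bash
python3 -m inch '[0,0,-0.03,0,0,0,-1,0,0,-0.06,0,0,0,-1,0,0,-0.08,0,0,0,-1,0,0,-0.08,0,0,0,-1,0,0,-0.08,0,0,0,-1]'
```

```text
time: 17.25
tool_pos: [494.9, 247.0, 20.3]
tcp_rot: [3.141, 0.006, 3.135]
contact_force: [-2.0, -1.6, 7.0]
grip_width: 21.9
```

Contact (7 N). Release and rise.

```bash
python3 -m inch '[0,0,0.05,0,0,0,-0.3,0,0,0.05,0,0,0,-0.3,0,0,0.05,0,0,0,-0.3,0,0,0.05,0,0,0,-0.3,0,0,0.05,0,0,0,-0.3]';python3 -m inch '[0,0,1,0,0,0,-0.3,0,0,3,0,0,0,-0.3,0,0,7,0,0,0,-0.3,0,0,10,0,0,0,-0.13,0,0,10,0,0,0,-0.13]';python3 - <<'E'
from plant import bot
import cv2
im=bot.capture("wrist")
cv2.imwrite("pics/w10.png",im[:,:,::-1])
E
```

```text
time: 17.75
tool_pos: [494.8, 247.0, 20.6]
tcp_rot: [3.141, 0.005, 3.135]
contact_force: [-0.3, -0.2, -0.1]
grip_width: 32.2
time: 18.25
tool_pos: [497.4, 248.0, 125.7]
tcp_rot: [3.138, 0.014, 3.135]
contact_force: [0.4, -0.1, -0.4]
grip_width: 39.0
```

View pics/w10.png

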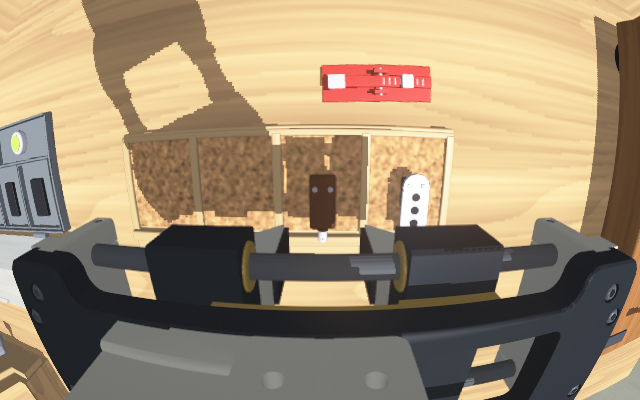

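Wooden is upright in bay 2 at (322,202); rounded is undisturbed at (414,200). Next is slim.

```bash
python3 -m inch '[0.4,-5,0,0,0,0,-0.13,0.4,-10,0,0,0,0,-0.13,0.4,-15,0,0,0,0,-0.13,0.4,-20,0,0,0,0,-0.13,0.4,-25,0,0,0,0,-0.13]';python3 -m inch '[0.4,-5,0,0,0,0,-0.13,0.4,-10,0,0,0,0,-0.13,0.4,-15,0,0,0,0,-0.13,0.4,-20,0,0,0,2,-0.13,0.4,-25,0,0,0,4,-0.13]';python3 -m inch '[0.2,-2.4,-1,0,0,0,-0.13,0.2,-2.4,-4,0,0,0,-0.13,0.2,-2.4,-4.5,0,0,0,-0.13,0.2,-2.4,-4.5,0,0,0,-0.13,0.2,-2.4,-4.5,0,0,0,-0.13]';python3 - <<'E'
from plant import bot
import cv2,pickle
cal=bot.calibration("wrist")
im=bot.capture("wrist"); pickle.dump(cal,open("calw11.pkl","wb"))
o=bot.get_obs();print(o['tool_pos'],o['tcp_rot'])
cv2.imwrite("pics/c11.png",cv2.resize(im[140:270,240:400],None,fx=5,fy=4.5,interpolation=cv2.INTER_CUBIC)[:,:,::-1])
E
```

```text
time: 18.8
tool_pos: [499.1, -4.2, 122.5]
tcp_rot: [3.139, 0.009, 3.136]
contact_force: [0.7, 0.4, -0.5]
grip_width: 40.0
time: 19.3
tool_pos: [502.0, -254.1, 121.5]
tcp_rot: [3.138, 0.007, -3.077]
contact_force: [0.6, -0.1, -0.1]
grip_width: 39.9
time: 19.8
tool_pos: [504.4, -277.5, 77.1]
tcp_rot: [3.138, 0.007, -3.076]
contact_force: [0.1, 0.1, -0.3]
grip_width: 39.7
[ 504.69123376 -277.68852401   77.59700713] [ 3.13848739  0.00812917 -3.07533487]
```

View pics/c11.png

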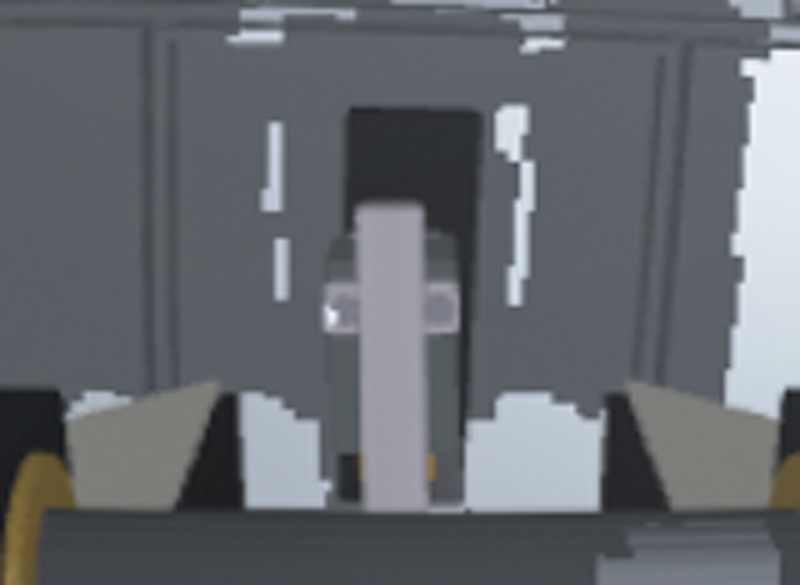

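Run:
```python
import cv2,pickle
from h import *
cal=pickle.load(open("calw11.pkl","rb"))
c=lambda p:np.array([(p[0]+.5)/5-.5+240,(p[1]+.5)/4.5-.5+140])
print(unproj(cal,[c(p) for p in [(330,235),(455,235),(325,480),(463,480),(395,455),(395,500)]],32,True).round(1))
print(unproj(cal,[c(p) for p in [(390,203),(395,500)]],38,True).round(1))
```

```text
[[ 488.4 -290.6   32. ]
 [ 487.2 -273.7   32. ]
 [ 528.7 -289.4   32. ]
 [ 527.4 -269.6   32. ]
 [ 523.7 -279.6   32. ]
 [ 531.6 -279.1   32. ]]
[[ 481.5 -282.8   38. ]
 [ 528.7 -279.2   38. ]]
```

Slim's cartridge spans about x 488 to 521, so its middle is near 505 — right under the tool. Shift −3.5 mm in y and grip.

```bash
python3 -m inch '[0,-0.35,-1,0,0,0,-0.13,0,-0.35,-3,0,0,0,-0.13,0,-0.35,-5,0,0,0,-0.13,0,-0.35,-6.2,0,0,0,-0.13,0,-0.35,-6.2,0,0,0,-0.13]';python3 -m inch '[0,0,0,0,0,0,-0.3,0,0,0,0,0,0,-1,0,0,0,0,0,0,-1,0,0,0,0,0,0,-1,0,0,0,0,0,0,-1]';python3 -m inch '[0,0,0,0,0,0,-1,0,0,0,0,0,0,-1,0,0,0,0,0,0,-1,0,0,0,0,0,0,-1,0,0,0,0,0,0,-1]'
```

```text
time: 20.35
tool_pos: [504.0, -280.5, 14.1]
tcp_rot: [3.137, 0.006, -3.075]
contact_force: [0.6, 0.4, 0.6]
grip_width: 40.1
time: 20.85
tool_pos: [504.4, -280.7, 14.9]
tcp_rot: [3.138, 0.007, -3.075]
contact_force: [-0.1, 1.3, 3.9]
grip_width: 17.6
time: 21.35
tool_pos: [504.4, -280.8, 14.9]
tcp_rot: [3.138, 0.007, -3.075]
contact_force: [-0.7, 0.5, 1.3]
grip_width: 17.2
```

```bash
python3 -m inch '[0,0,0.5,0,0,0,-1,0,0,2,0,0,0,-1,0,0,5,0,0,0,-1,0,0,8,0,0,0,-1,0,0,10,0,0,0,-1]';python3 -m inch '[-0.7,5,0,0,0,0,-1,-0.7,10,0,0,0,0,-1,-0.7,15,0,0,0,0,-1,-0.7,20,0,0,0,-2,-1,-0.7,25,0,0,0,-4,-1]';python3 -m inch '[0,5,0,0,0,0,-1,0,10,0,0,0,0,-1,0,15,0,0,0,0,-1,0,19,0,0,0,0,-1,0,19.5,0,0,0,0,-1]'
```

```text
time: 21.85
tool_pos: [504.9, -281.1, 117.2]
tcp_rot: [3.139, 0.009, -3.075]
contact_force: [0.3, 0.5, 0.9]
grip_width: 17.8
time: 22.35
tool_pos: [497.6, -29.4, 117.6]
tcp_rot: [3.139, 0.009, 3.136]
contact_force: [0.8, 0.8, -0.5]
grip_width: 17.7
time: 22.85
tool_pos: [497.0, 169.8, 117.8]
tcp_rot: [3.138, 0.01, 3.141]
contact_force: [-0.3, -0.6, 0.3]
grip_width: 17.5
```

```bash
python3 -m inch '[-0.3,-0.05,-2,0,0,-0.3,-1,-0.3,-0.05,-5,0,0,-0.3,-1,-0.3,-0.05,-8,0,0,-0.3,-1,-0.3,-0.05,-9,0,0,-0.3,-1,-0.3,-0.05,-9,0,0,-0.3,-1]';python3 - <<'E'
from plant import bot
import cv2,pickle
cal=bot.calibration("wrist")
im=bot.capture("wrist"); pickle.dump(cal,open("calw12.pkl","wb"))
cv2.imwrite("pics/w12.png",im[:,:,::-1])
o=bot.get_obs();print(o['tool_pos'],o['tcp_rot'],o['contact_force'])
E
```

```text
time: 23.35
tool_pos: [493.2, 168.5, 26.9]
tcp_rot: [3.139, 0.007, 3.135]
contact_force: [0.9, -0.2, 0.2]
grip_width: 18.0
[494.17274723 168.82812497  28.08608834] [3.13807117 0.00927948 3.13543981] [-0.297209    0.48996868 -0.13943007]
```

View pics/w12.png

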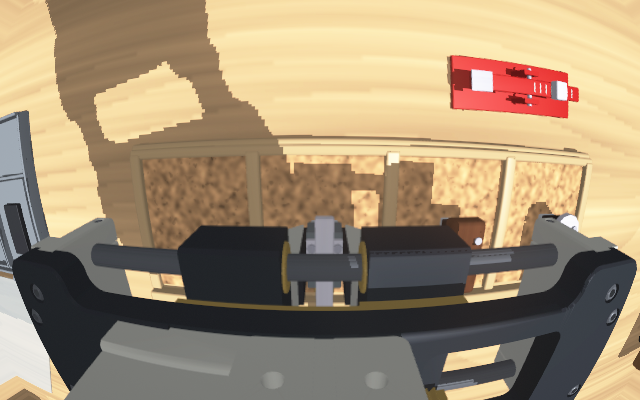

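```bash
python3 -m inch '[0,0,-0.4,0,0,0,-1,0,0,-0.7,0,0,0,-1,0,0,-0.8,0,0,0,-1,0,0,-0.8,0,0,0,-1,0,0,-0.8,0,0,0,-1]';python3 -m inch '[0,0,-0.03,0,0,0,-1,0,0,-0.06,0,0,0,-1,0,0,-0.1,0,0,0,-1,0,0,-0.1,0,0,0,-1,0,0,-0.1,0,0,0,-1]'
```

```text
time: 23.9
tool_pos: [494.3, 168.9, 20.4]
tcp_rot: [3.138, 0.01, 3.136]
contact_force: [-0.1, 0.1, -0.4]
grip_width: 17.4
time: 24.4
tool_pos: [494.3, 168.9, 19.3]
tcp_rot: [3.138, 0.01, 3.136]
contact_force: [0.8, 0.1, -0.3]
grip_width: 17.5
```

```bash
python3 -m inch '[0,0,-0.03,0,0,0,-1,0,0,-0.06,0,0,0,-1,0,0,-0.09,0,0,0,-1,0,0,-0.09,0,0,0,-1,0,0,-0.09,0,0,0,-1]'
```

```text
time: 24.9
tool_pos: [494.3, 168.8, 18.4]
tcp_rot: [3.138, 0.01, 3.136]
contact_force: [0.0, 0.7, -0.4]
grip_width: 17.6
```

```bash
python3 -m inch '[0,0,-0.03,0,0,0,-1,0,0,-0.06,0,0,0,-1,0,0,-0.08,0,0,0,-1,0,0,-0.08,0,0,0,-1,0,0,-0.08,0,0,0,-1]'
```

```text
time: 25.4
tool_pos: [494.4, 168.9, 17.9]
tcp_rot: [3.138, 0.01, 3.136]
contact_force: [-2.0, -0.7, 6.2]
grip_width: 17.7
```

Contact at the height expected. Release.

```bash
python3 -m inch '[0,0,0.05,0,0,0,-0.4,0,0,0.05,0,0,0,-0.4,0,0,0.05,0,0,0,-0.4,0,0,0.05,0,0,0,-0.4,0,0,0.05,0,0,0,-0.4]';python3 -m inch '[0,0,1,0,0,0,-0.4,0,0,3,0,0,0,-0.4,0,0,7,0,0,0,-0.4,0,0,10,0,0,0,-0.13,0,0,10,0,0,0,-0.13]';python3 - <<'E'
from plant import bot
import cv2
im=bot.capture("wrist")
cv2.imwrite("pics/w13.png",im[:,:,::-1])
E
```

```text
time: 25.9
tool_pos: [494.3, 168.9, 18.3]
tcp_rot: [3.138, 0.01, 3.136]
contact_force: [-0.2, 0.2, -0.2]
grip_width: 27.3
time: 26.4
tool_pos: [496.9, 169.4, 123.1]
tcp_rot: [3.136, 0.019, 3.136]
contact_force: [-0.0, -0.2, -0.6]
grip_width: 37.8
```

View pics/w13.png

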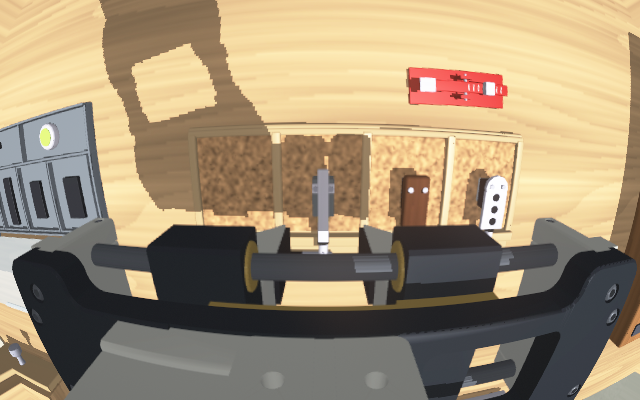

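Slim is upright in bay 3 at (323,205). Last is slotted.

```bash
python3 -m inch '[0.6,-5,0,0,0,0,-0.22,0.6,-10,0,0,0,0,-0.22,0.6,-15,0,0,0,0,-0.22,0.6,-20,0,0,0,0,-0.22,0.6,-25,0,0,0,0,-0.22]';python3 -m inch '[0.4,-5,0,0,0,0,-0.22,0.4,-10,0,0,0,0,-0.22,0.4,-15,0,0,0,0,-0.22,0.4,-20,0,0,0,-1.3,-0.22,0.4,-25,0,0,0,-2.6,-0.22]';python3 -m inch '[0.1,-2.4,-1,0,0,0,-0.22,0.1,-2.4,-4,0,0,0,-0.22,0.1,-2.4,-4.5,0,0,0,-0.22,0.1,-2.4,-4.5,0,0,0,-0.22,0.1,-2.4,-4.5,0,0,0,-0.22]';python3 - <<'E'
from plant import bot
import cv2,pickle
cal=bot.calibration("wrist")
im=bot.capture("wrist"); pickle.dump(cal,open("calw14.pkl","wb"))
o=bot.get_obs();print(o['tool_pos'],o['tcp_rot'])
cv2.imwrite("pics/c14.png",cv2.resize(im[140:270,240:400],None,fx=5,fy=4.5,interpolation=cv2.INTER_CUBIC)[:,:,::-1])
E
```

```text
time: 26.95
tool_pos: [500.7, -82.2, 120.1]
tcp_rot: [3.136, 0.013, 3.136]
contact_force: [0.3, -0.7, -0.4]
grip_width: 35.8
time: 27.45
tool_pos: [503.7, -332.1, 118.9]
tcp_rot: [3.135, 0.012, 3.089]
contact_force: [1.2, -0.0, -0.1]
grip_width: 36.1
time: 27.95
tool_pos: [505.1, -355.6, 74.7]
tcp_rot: [3.135, 0.012, 3.09]
contact_force: [0.3, 0.2, 1.0]
grip_width: 36.2
[ 505.4001113  -355.71482756   75.11929515] [3.13587424 0.01276607 3.09034978]
```

View pics/c14.png

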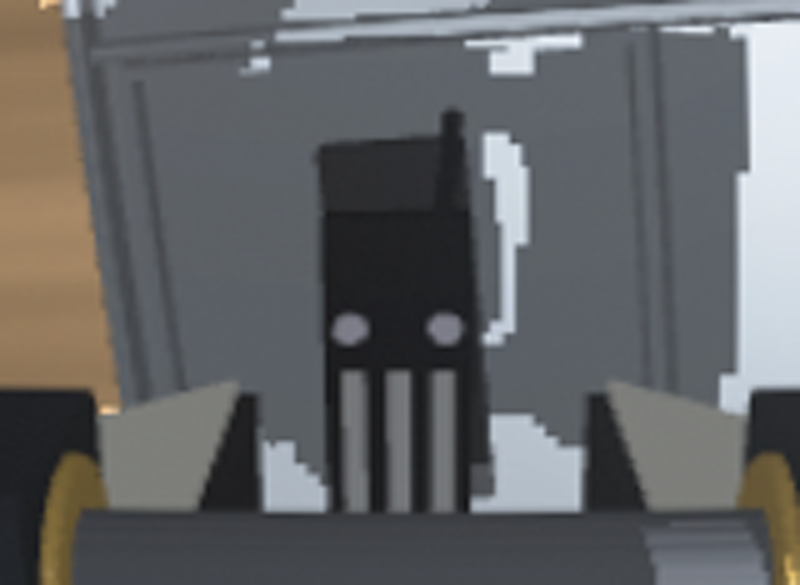

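Run:
```python
import cv2,pickle
from h import *
cal=pickle.load(open("calw14.pkl","rb"))
c=lambda p:np.array([(p[0]+.5)/5-.5+240,(p[1]+.5)/4.5-.5+140])
print(unproj(cal,[c(p) for p in [(325,210),(468,210),(350,328),(445,328),(325,500),(470,500),(398,371),(400,500)]],36,True).round(1))
```

```text
[[ 482.3 -366.5   36. ]
 [ 483.3 -347.8   36. ]
 [ 500.5 -364.3   36. ]
 [ 501.1 -351.7   36. ]
 [ 528.5 -369.7   36. ]
 [ 529.6 -349.4   36. ]
 [ 507.6 -358.3   36. ]
 [ 529.  -359.2   36. ]]
```

```bash
python3 -m inch '[0.15,-0.27,-1,0,0,0,-0.22,0.15,-0.27,-3,0,0,0,-0.22,0.15,-0.27,-5,0,0,0,-0.22,0.15,-0.27,-5.8,0,0,0,-0.22,0.15,-0.27,-5.8,0,0,0,-0.22]';python3 -m inch '[0,0,0,0,0,0,-0.3,0,0,0,0,0,0,-1,0,0,0,0,0,0,-1,0,0,0,0,0,0,-1,0,0,0,0,0,0,-1]';python3 -m inch '[0,0,0,0,0,0,-1,0,0,0,0,0,0,-1,0,0,0,0,0,0,-1,0,0,0,0,0,0,-1,0,0,0,0,0,0,-1]'
```

```text
time: 28.5
tool_pos: [506.6, -357.8, 16.2]
tcp_rot: [3.135, 0.011, 3.091]
contact_force: [0.4, -0.2, 0.1]
grip_width: 36.0
time: 29.0
tool_pos: [507.0, -358.2, 17.0]
tcp_rot: [3.136, 0.013, 3.091]
contact_force: [0.3, 0.4, 4.0]
grip_width: 19.4
time: 29.5
tool_pos: [507.0, -358.2, 17.1]
tcp_rot: [3.136, 0.013, 3.091]
contact_force: [-0.0, -0.6, 1.5]
grip_width: 19.1
```

```bash
python3 -m inch '[0,0,0.5,0,0,0,-1,0,0,2,0,0,0,-1,0,0,5,0,0,0,-1,0,0,8,0,0,0,-1,0,0,10,0,0,0,-1]';python3 -m inch '[-0.7,5,0,0,0,0,-1,-0.7,10,0,0,0,0,-1,-0.7,15,0,0,0,0,-1,-0.7,20,0,0,0,1,-1,-0.7,25,0,0,0,2.6,-1]';python3 -m inch '[-0.4,5,0,0,0,0,-1,-0.4,10,0,0,0,0,-1,-0.4,15,0,0,0,0,-1,-0.4,19,0,0,0,0,-1,-0.4,19.5,0,0,0,0,-1]'
```

```text
time: 30.0
tool_pos: [507.7, -358.8, 120.6]
tcp_rot: [3.138, 0.015, 3.091]
contact_force: [-0.3, -1.0, 0.2]
grip_width: 19.3
time: 30.5
tool_pos: [500.6, -107.1, 121.9]
tcp_rot: [3.138, 0.017, 3.137]
contact_force: [0.8, 0.4, -0.0]
grip_width: 19.2
time: 31.0
tool_pos: [496.3, 92.0, 123.1]
tcp_rot: [3.137, 0.018, 3.141]
contact_force: [0.7, -1.0, 0.7]
grip_width: 19.5
```

```bash
python3 -m inch '[-0.2,-0.1,-2,0,1,-0.3,-1,-0.2,-0.1,-5,0,1,-0.3,-1,-0.2,-0.1,-8,0,1,-0.3,-1,-0.2,-0.1,-9.2,0,1,-0.3,-1,-0.2,-0.1,-9.2,0,1,-0.3,-1]';python3 - <<'E'
from plant import bot
import cv2,pickle
cal=bot.calibration("wrist")
im=bot.capture("wrist"); pickle.dump(cal,open("calw15.pkl","wb"))
cv2.imwrite("pics/w15.png",im[:,:,::-1])
o=bot.get_obs();print(o['tool_pos'],o['tcp_rot'],o['contact_force'])
E
```

```text
time: 31.5
tool_pos: [493.6, 90.5, 30.3]
tcp_rot: [3.138, -0.002, 3.135]
contact_force: [0.4, 0.4, -1.0]
grip_width: 19.2
[494.47963884  90.59749469  31.42425484] [3.13755983e+00 3.62308854e-04 3.13558278e+00] [ 0.27000405  0.10347147 -0.17092895]
```

View pics/w15.png

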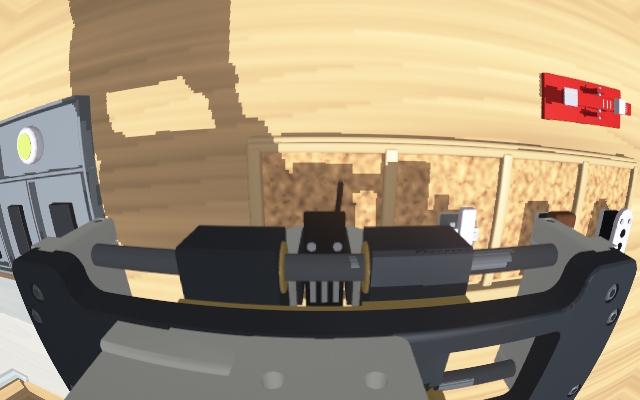

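The slotted shell (x ≈ 324) is centred between the bay 4 ribs (262 and 385). Lowering.

```bash
python3 -m inch '[0,0,-0.4,0,0,0,-1,0,0,-0.7,0,0,0,-1,0,0,-0.85,0,0,0,-1,0,0,-0.85,0,0,0,-1,0,0,-0.85,0,0,0,-1]';python3 -m inch '[0,0,-0.03,0,0,0,-1,0,0,-0.06,0,0,0,-1,0,0,-0.1,0,0,0,-1,0,0,-0.1,0,0,0,-1,0,0,-0.1,0,0,0,-1]'
```

```text
time: 32.05
tool_pos: [494.6, 90.6, 23.2]
tcp_rot: [3.138, 0.001, 3.136]
contact_force: [0.2, 0.0, -0.7]
grip_width: 19.2
time: 32.55
tool_pos: [494.6, 90.6, 22.2]
tcp_rot: [3.138, 0.001, 3.136]
contact_force: [0.2, -0.1, 0.3]
grip_width: 18.7
```

```bash
python3 -m inch '[0,0,-0.03,0,0,0,-1,0,0,-0.06,0,0,0,-1,0,0,-0.1,0,0,0,-1,0,0,-0.1,0,0,0,-1,0,0,-0.1,0,0,0,-1]'
```

```text
time: 33.05
tool_pos: [494.6, 90.6, 21.1]
tcp_rot: [3.138, 0.001, 3.136]
contact_force: [-0.6, -0.0, -1.2]
grip_width: 19.1
```

```bash
python3 -m inch '[0,0,-0.03,0,0,0,-1,0,0,-0.06,0,0,0,-1,0,0,-0.08,0,0,0,-1,0,0,-0.08,0,0,0,-1,0,0,-0.08,0,0,0,-1]'
```

```text
time: 33.55
tool_pos: [494.6, 90.6, 20.3]
tcp_rot: [3.138, 0.001, 3.136]
contact_force: [-0.2, -0.2, -0.3]
grip_width: 19.6
```

```bash
python3 -m inch '[0,0,-0.03,0,0,0,-1,0,0,-0.06,0,0,0,-1,0,0,-0.08,0,0,0,-1,0,0,-0.08,0,0,0,-1,0,0,-0.08,0,0,0,-1]'
```

```text
time: 34.05
tool_pos: [494.6, 90.6, 20.0]
tcp_rot: [3.138, 0.001, 3.136]
contact_force: [-1.8, -0.2, 6.3]
grip_width: 19.3
```

```bash
python3 -m inch '[0,0,0.05,0,0,0,-0.38,0,0,0.05,0,0,0,-0.38,0,0,0.05,0,0,0,-0.38,0,0,0.05,0,0,0,-0.38,0,0,0.05,0,0,0,-0.38]';python3 -m inch '[0,0,1,0,0,0,-0.38,0,0,3,0,0,0,-0.38,0,0,7,0,0,0,-0.38,0,0,11,0,0,0,-0.38,0,0,15,0,0,0,-0.38]';python3 -m inch '[5,5,2,0,0,0,0,10,8,2,0,0,0,0,12,10,2,0,0,0,0,12,11.5,2,0,0,0,0,12,11.5,2,0,0,0,0]'
python3 - <<'E'
from plant import bot
import cv2,pickle
cal=bot.calibration("wrist")
im=bot.capture("wrist"); pickle.dump(cal,open("calw16.pkl","wb"))
cv2.imwrite("pics/w16.png",im[:,:,::-1])
im=bot.capture("top")[190:280,180:310]
cv2.imwrite("pics/t16.png",cv2.resize(im,None,fx=6,fy=6,interpolation=cv2.INTER_CUBIC)[:,:,::-1])
im=bot.capture("scene")[100:220,250:430]
cv2.imwrite("pics/s16.png",cv2.resize(im,None,fx=4,fy=4,interpolation=cv2.INTER_CUBIC)[:,:,::-1])
E
```

```text
time: 34.55
tool_pos: [494.6, 90.6, 20.4]
tcp_rot: [3.138, 0.001, 3.136]
contact_force: [0.0, 0.5, -0.1]
grip_width: 28.3
time: 35.05
tool_pos: [494.3, 90.5, 172.7]
tcp_rot: [3.138, 0.001, 3.136]
contact_force: [-0.3, 1.0, -0.1]
grip_width: 28.3
time: 35.55
tool_pos: [614.7, 208.1, 192.4]
tcp_rot: [3.137, 0.001, 3.138]
contact_force: [0.7, -0.4, 0.4]
grip_width: 45.8
```

View pics/w16.png

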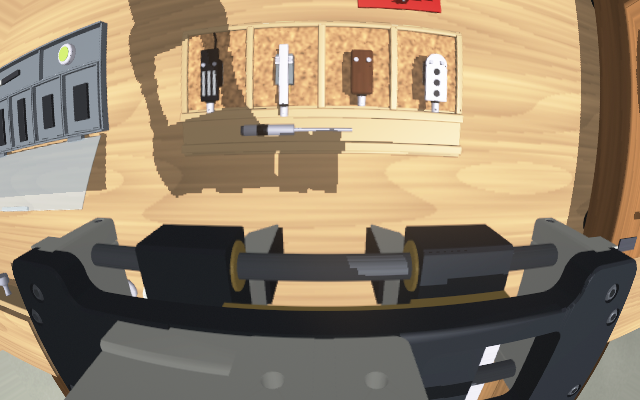

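View pics/s16.png

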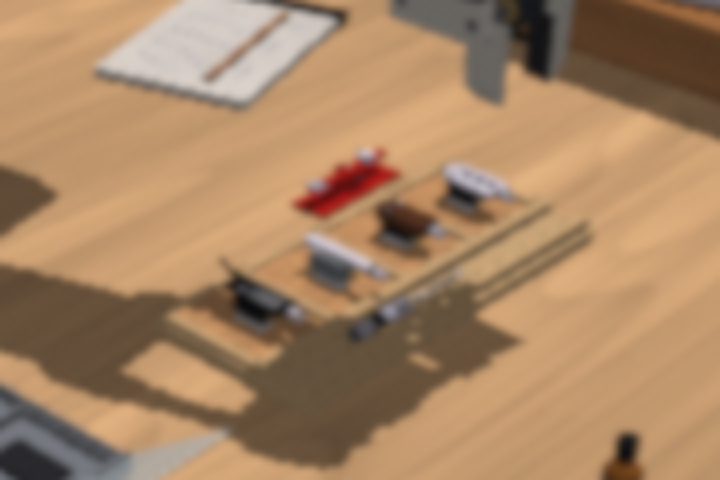

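All four stand upright, one in each bay. A relative measurement in an enlarged crop before handing in.

Run:
```python
import cv2
im=cv2.imread("pics/w16.png")[15:125,175:470]
cv2.imwrite("pics/c16.png",cv2.resize(im,None,fx=2.7,fy=4,interpolation=cv2.INTER_CUBIC))
```

```text
(no output)
```

View pics/c16.png

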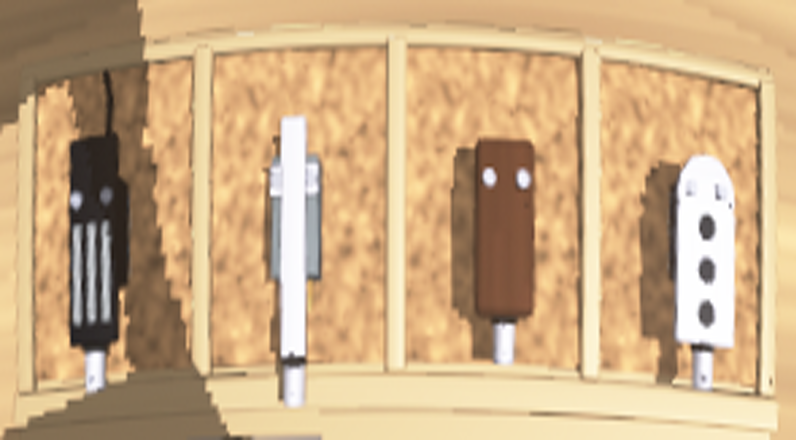

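Run:
```python
import pickle
from h import *
cal=pickle.load(open("calw16.pkl","rb"))
c=lambda p:np.array([(p[0]+.5)/2.7-.5+175,(p[1]+.5)/4-.5+15])
P=unproj(cal,[c(p) for p in [(759,84),(757,383),(37,82),(36,388),(405,48),(407,370),(385,48),(386,370)]],15,True)
x,r=fit(P,[(-44,152),(44,152),(-44,-152),(44,-152),(-44,-4),(44,-4),(-44,4),(44,4)][:4]);print(x.round(3),r.round(1).tolist())
R=np.array([[np.cos(x[2]),-np.sin(x[2])],[np.sin(x[2]),np.cos(x[2])]])
for n,z,p in [("rnd screws,nose,rear",40,[(690,188),(720,190),(706,157),(705,347)]),("wood",41,[(489,177),(524,178),(504,140),(503,316)]),("slim",42,[(293,117),(291,357)]),("slimcart",36,[(272,165),(318,165),(273,278),(319,278)]),("slot",40,[(76,199),(106,196),(95,140),(95,345)])]:
    print(n,((unproj(cal,[c(q) for q in p],z,True)[:,:2]-x[:2])@R).round(1).tolist())
```

```text
Traceback (most recent call last):
  File "h.py", line 16, in fit
    r=least_squares(f,[*P.mean(0),0]); return r.x,r.fun.reshape(-1,2)
  File "h.py", line 15, in f
    c,s=np.cos(p[2]),np.sin(p[2]); return (L@np.array([[c,s],[-s,c]])+p[:2]-P).ravel()
                                           ~~~~~~~~~~~~~~~~~~~~~~~~~~~~~~~~^~
ValueError: operands could not be broadcast together with shapes (4,2) (8,2)
```

View pics/t16.png

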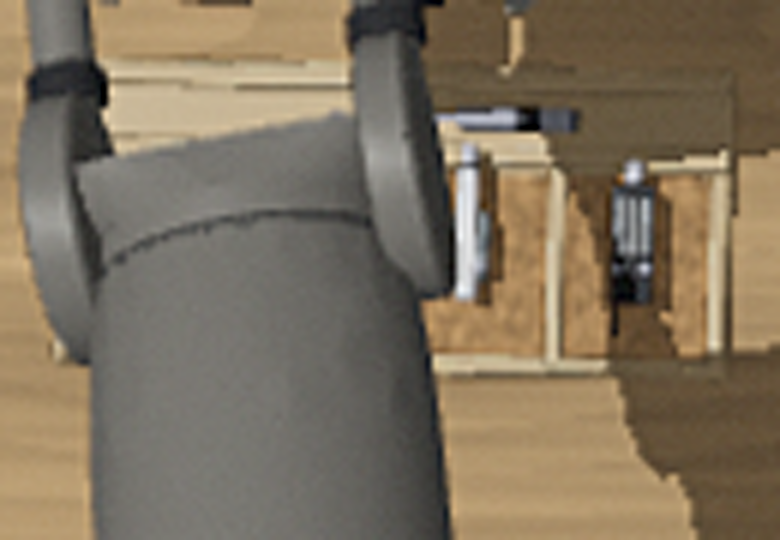

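Run:
```python
import pickle
from h import *
cal=pickle.load(open("calw16.pkl","rb"))
c=lambda p:np.array([(p[0]+.5)/2.7-.5+175,(p[1]+.5)/4-.5+15])
P=unproj(cal,[c(p) for p in [(759,84),(757,383),(37,82),(36,388)]],15,True)
x,r=fit(P,[(-44,152),(44,152),(-44,-152),(44,-152)]);print(x.round(3),r.round(1).tolist())
R=np.array([[np.cos(x[2]),-np.sin(x[2])],[np.sin(x[2]),np.cos(x[2])]])
for n,z,p in [("rnd screws,nose,rear",40,[(690,188),(720,190),(706,157),(705,347)]),("wood",41,[(489,177),(524,178),(504,140),(503,316)]),("slim",42,[(293,117),(291,357)]),("slimcart",36,[(272,165),(318,165),(273,278),(319,278)]),("slot",40,[(76,199),(106,196),(95,140),(95,345)])]:
    print(n,((unproj(cal,[c(q) for q in p],z,True)[:,:2]-x[:2])@R).round(1).tolist())
```

```text
[ 4.90701e+02  2.07171e+02 -2.00000e-03] [[0.5, -1.1], [-0.3, 0.3], [1.2, 0.4], [-1.4, 0.4]]
rnd screws,nose,rear [[-4.5, 111.5], [-5.2, 124.1], [-13.6, 118.3], [37.3, 118.0]]
wood [[-2.0, 33.7], [-2.2, 46.7], [-11.8, 39.3], [33.4, 38.9]]
slim [[-17.7, -38.0], [43.7, -38.7]]
slimcart [[-6.6, -46.6], [-6.0, -29.3], [22.9, -46.1], [23.5, -28.8]]
slot [[-2.9, -123.2], [-2.4, -110.7], [-18.1, -115.5], [36.7, -115.4]]
```

Run:
```python
from plant import bot
o=bot.get_obs();print(o['time'],o['contact_force'],o['grip_width'])
print(bot.close_job())
```

```text
35.7 [0.53026887 0.3663482  0.33453489] 45.97995055677472
the job is handed in; nothing more can be done
None
```

All four headshells are on the oak rest in tray order, left to right: rounded, wooden, slim, slotted. I handed the job in at 35.7 s of the 112 s allowed. Each one was lowered until the wrist felt about 6–7 N of contact with the cork, then released in place, so nothing was dropped.

**Final checks:** In the last wrist picture all four stand upright, lying front to back.
- **Along the row:** each is within about 2 mm of its bay centre.
- **Across the row:** each is about 2 to 8 mm behind the centre, against the 15 mm allowed. The screw positions point to about 2–4 mm. Slim's cartridge outline points to about 4–8 mm.

**Disagreement:** the top and wrist cameras put the rest's x position about 3 mm apart (493.7 and 490.7 mm), which still leaves it within tolerance.

**Other things on the shelf:** the arm touched none of them. The gauge and screwdriver looked unmoved in the last pictures. I did not measure the other bystanders again at the end.

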